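# Hold an alignment rod through a flanged bush and a welding jig's guide

## Task

Set the loose steel bush flange down in the round pocket on top of the welding jig, fully seated, and let go of it. Then take the orange-handled alignment rod from its stand and thread it, point first, straight down through the bush and on through the brass guide below it; finish while still holding the rod there upright, its point showing below the jig's lower arm but clear of the table. Leave the other things on the bench where they are.

Things in the scene. Friction and masses are not known exactly. Their poses are not given: they have to be found in the camera images.
- bush_centre (a point): Loose bright steel flanged bush, 30 mm high, 0.12 kg; stands on its flange (44 mm diameter, the lowest 6 mm), above which rises a round barrel 26 mm in diameter; 15 mm bore all through. This point is on the axis half-way up, 15 mm above the underside. z points up along the bore, away from the flange.
- jig_pocket (a point): Centre of the floor (88 mm above the table) of the round pocket, 47 mm wide and 6 mm deep, in the yellow top plate of the fixed jig. Upper arm: 70 x 70 mm, 80 to 94 mm above the table; a 20 mm hole goes on down from the pocket floor. A column no taller than the arm stands on its own +x side, 35 to 50 mm from the vertical bore axis (foot to 70 mm); other sides open. z is up.
- jig_guide (a point): Centre of the upper mouth of the jig's fixed brass guide, 50 mm above the table, straight below the pocket on the same axis. Its 15 mm bore runs down through the collar (24 mm wide, 8 mm high) and the lower arm (70 x 70 x 12 mm) to the arm's underside 30 mm above the table; below that is only free space down to the table. Axes as jig_pocket.
- stand_top (a point): Centre of the top of the fixed grey stand, a 60 x 60 mm block 50 mm high, with a 13 mm round hole 45 mm deep in its middle where the rod stands upright at the start. z is up.
- rod_grip (a point): Middle of the orange, black-ringed handle (20 mm diameter, 40 mm long) of the alignment rod, on its axis, 140 mm from the rod's point and 20 mm below its top. The rod is 160 mm long, 0.15 kg; its steel shaft is 12 mm in diameter, the lowest 10 mm tapering to a 6 mm blunt point. z points along the rod from point to handle.
- rod_tip (a point): Centre of the blunt lower end of the alignment rod, 140 mm below rod_grip along the rod's axis. Same axes.
- rod: The alignment rod as a whole; its origin is at the centre of its blunt lower end, z along the rod towards the handle.
- bush: The loose steel bush as a whole; its origin is at the centre of its underside, z up along the bore, away from the flange.
- pliers: Blue-handled pliers, 50 x 176 x 13 mm, lying on the table; origin at the centre of the underside. Bystander, not to be moved.
- soapstone: White soapstone stick, 12 x 105 x 9 mm, lying on the table; origin at the centre of the underside. Bystander, not to be moved.
- marker: White and yellow paint marker, 17 x 123 x 17 mm, lying on the table; origin at the centre of the underside. Bystander, not to be moved.

How it is judged:
On the way, in this order (a step that is already met when the one before it is completed fails the run):
1. the bush is seated flange down in the jig's pocket and let go (horizontal distance between bush_centre and jig_pocket below 0.004 m and z of bush_centre in the frame of jig_pocket between 0.012 and 0.018 m and angle between bush_centre's own z axis and vertical below 0.1 rad and contact force between the fingers and bush below 0.1 N), for 0.2 s.
2. the point of the rod has passed through the seated bush (horizontal distance between bush_centre and jig_pocket below 0.004 m and z of bush_centre in the frame of jig_pocket between 0.012 and 0.018 m and angle between bush_centre's own z axis and vertical below 0.1 rad and horizontal distance between rod_tip and jig_pocket below 0.009 m and z of rod_tip in the frame of jig_pocket below -0.005 m), for 0.1 s.
At the end, for the whole second after the job is handed in: The gripper holds the rod (over 1 N), not the bush; rod at rest, within 0.1 rad of upright, point within 6 mm and handle within 12 mm of the bore axis, point 3 to 28 mm above the table; bush flange down in the pocket within 4 mm of centre, 3 mm of seated height, 0.1 rad of upright (horizontal distance between bush_centre and jig_pocket below 0.004 m and z of bush_centre in the frame of jig_pocket between 0.012 and 0.018 m and angle between each of bush_centre, rod_tip's own z axis and vertical below 0.1 rad and horizontal distance between rod_tip and jig_guide below 0.006 m and horizontal distance between rod_grip and jig_guide below 0.012 m and height (world z) of rod_tip between 0.003 and 0.028 m and contact force between the fingers and rod above 1 N and contact force between the fingers and bush below 0.5 N and linear speed of rod below 0.02 m/s); the arm keeps its last pose, push and grip.
It fails at once if the pliers is moved more than 3 cm (distance of pliers from where it was at the start of the episode above 0.03 m).
It fails at once if the soapstone is moved more than 3 cm (distance of soapstone from where it was at the start of the episode above 0.03 m).
It fails at once if the marker is moved more than 3 cm (distance of marker from where it was at the start of the episode above 0.03 m).
It also fails if it takes over 66 s, if anything falls off the work surface, if the arm or the gripper's body presses on something with over 40 N, if the wrist force passes 120 N, or if a joint passes its speed limit or range.

## Robot

A 6-joint arm with a two-finger parallel gripper is mounted at the origin on a cart in front of the work surface, level with it; the furniture and walls round the work are solid. World frame = base frame: x ahead of the robot, y to its left, z up, the work surface at z = 0. Lengths are in m, angles in rad, forces in N, time in s.
With the tool pointing down it reaches from about 0.325 to 0.875 m from the base axis. Payload 4.4 kg.
Tool frame: the origin (TCP) lies midway between the tips of the shut fingers; the grasp point (between the pads) lies behind it (robot.grip_point_offset is the z of the grasp point in the tool frame, in m); z points along the fingers, y is the direction in which the jaws open and shut (so a half turn about z gives the same grasp; the last joint's range is limited). The gripper opens to 85 mm and grips with 20 to 120 N. Pads are 22 mm wide; open, the fingers measure 114 mm over their backs; the gripper's body (76 mm by 85 mm) begins 54 mm behind the grasp point. The pads swing forward as they close: fully open they stand 13 mm farther back than shut.
Start: joints at [1.073, 0.207, 1.542, -0, 1.393, -0.15], TCP at [0.195, 0.541, 0.202] pointing down, gripper open.
Joint ranges: [-2.73, 2.73], [-0.86, 2.22], [0.23, 2.46], [-1.11, 4.25], [0.08, 2.63], [-2.82, 2.82]. Speed limits (rad/s): [2.79, 2.79, 3.14, 3.14, 3.14, 3.14].

## Interface

Orientations are given as a rotation vector (axis times angle).
In Python, from cell import robot, optics, finder gives the robot as it stands.
- The arm moves only by the tool step_arm, never from a script. Its argument "steps" is text: rows parted by semicolons, each of 7 numbers parted by spaces: the gripper command: -1 is shut, 1 is fully open, values between are in proportion, then the shift along the world's x, y, z in mm, then the turn, a rotation vector about the world's x, y, z in rad. In form: grip x y z wx wy wz; .... A call has 1 to 8 rows; each row shifts and turns the pose as measured when the row begins; what a row does not reach is not made up. A row lasts 1/12 s, in which the tool goes at most 41.7 mm and 7.16 degrees, less where a joint would pass 70% of its speed; a pose out of reach is approached as far as the arm can. A call with a gripper value outside its range is refused whole. The fingers move at their own pace and stop on an object; "newtons" is the grip in N (left out, the last holds). Time passes only in rows, so rows that do not move let the fingers close. It gives the time, the measured TCP pose, the force and the opening at its end, in the units of the state.
- robot.sense(): the state, without advancing time (a new reading comes with each control period).
- optics.get_image(name): name is "scene" or "top" or "wrist"; returns a dict with "image" (400x640x3 uint8, red, green, blue), "mtx" (3x3 intrinsics, pixels), "cam_to_world" (4x4, takes a point from camera to world coordinates); the wrist camera has in their place "hand_eye" (4x4, takes a point from camera to tool coordinates, whose origin is the TCP and whose axes are the flange's). Camera axes: x right, y down, z forward; pixel columns grow to the right and rows downward; lengths in m; the calibration is good to about 2 mm. A picture is of the moment at which its call begins: read the wrist's pose just before it. There is no depth.
- robot.finish_job(): hands the job in, once; it reports no verdict.
Trained networks look in the newest picture that a camera, given by its name, has taken for a name from the list of things; names that differ only in an ending like _2 or _b are one class to them, and where a whole thing is asked for, a point or a joint stands for the part that bears it (a point fixed in the world has none). Each returns a list of dicts, best first, with "confidence" (0 to 1); they miss things now and then, are a little off and sometimes report something else, mostly with a low value. They report only what shows in the picture. A call takes as long as a camera call.
- finder.look_for(camera, label): "xy" ([column, row] in pixels, amid what is visible of it).
- finder.landmark_of(camera, label): "xy" ([column, row] in pixels: a listed point, or the origin of a listed thing).
The state is a dict: "time": time; "qpos": joint angles; "joint_vel": joint speeds; "tau": joint torques, N m; "position": TCP position; "tcp_rot": TCP orientation; "ft_force": force on the tool from outside, world axes, zero at the start; "wrist_torque": the same for the moment, N m; "finger_gap": finger opening in m.
Only numpy, scipy, OpenCV 4.12 (cv2) and the standard library are available. Lean on these libraries where they do the work, as an engineer would, in place of code of your own. Each camera call takes 0.05 s, during which the arm holds its last target.

## Working session

There is one attempt and no reset: what is moved stays moved. The work goes in short steps, Python scripts to look and compute and a tool call to move; the robot and the scene stay as the last step left them, time stands still between calls to the robot, and variables do not carry over. Pictures are saved under pics/ and viewed, and the job is handed in when it is done.

Besides the shell and the picture viewer there is one more tool, called after "Call:" as name(argument=value, ...) on one line, values as JSON. step_arm: Moves the arm, as the interface text tells. Its arguments: {"type":"object","properties":{"steps":{"type":"string"},"newtons":{"type":"number"}},"required":["steps"]}

```bash
mkdir -p pics; ls; cat > h.py <<'E'
import numpy as np, cv2
from cell import robot, optics, finder
def grab(n,fn=None):
    s=robot.sense(); d=optics.get_image(n)
    if fn: cv2.imwrite('pics/'+fn,d['image'][:,:,::-1])
    if 'cam_to_world' in d: T=np.array(d['cam_to_world'])
    else:
        W=np.eye(4);W[:3,:3]=cv2.Rodrigues(np.array(s['tcp_rot'],float))[0];W[:3,3]=s['position']
        T=W@np.array(d['hand_eye'])
    return d['image'],np.array(d['mtx']),T
def ray(K,T,uv):
    r=T[:3,:3]@(np.linalg.inv(K)@np.array([uv[0],uv[1],1.]));return T[:3,3],r
def atz(K,T,uv,z):
    o,r=ray(K,T,uv);return o+r*(z-o[2])/r[2]
def proj(K,T,p):
    q=np.linalg.inv(T)@np.append(p,1);q=K@q[:3];return q[:2]/q[2]
def tri(rays):
    A=0;b=0
    for o,r in rays:
        r=r/np.linalg.norm(r);P=np.eye(3)-np.outer(r,r);A=A+P;b=b+P@o
    return np.linalg.solve(A,b)
E
python3 - <<'E'
from h import *
print(robot.sense(), robot.grip_point_offset)
Z=dict(bush_centre=.015,jig_pocket=.088,jig_guide=.05,stand_top=.05,rod_grip=.145,pliers=0,soapstone=0,marker=0)
for c in ['scene','top','wrist']:
    im,K,T=grab(c,c+'0.png'); print(c,T[:3,3].round(3),T[:3,2].round(2))
    for l in Z:
        r=finder.landmark_of(c,l)
        for x in r[:2]: print(c,l,np.round(x['xy'],1),round(x['confidence'],2),atz(K,T,x['xy'],Z[l]).round(4))
E
```

```text
pics
{'time': 0.0, 'qpos': array([ 1.07352484e+00,  2.07461668e-01,  1.54298308e+00, -1.37342738e-05,
        1.39353236e+00, -1.50510221e-01]), 'joint_vel': array([ 0.00014785, -0.0016519 , -0.00172962, -0.00040568,  0.00147068,
        0.00011012]), 'tau': array([-1.24190534e-03, -3.83037794e+01, -2.91590720e+01, -3.48298172e-04,
        1.05267667e-02,  2.11677545e-06]), 'position': array([0.19502545, 0.54001035, 0.20058841]), 'tcp_rot': array([-0.54183362, -3.09375516,  0.00355666]), 'ft_force': array([ 0.72138266, -0.26149637, -0.19702185]), 'wrist_torque': array([0.01988763, 0.00331638, 0.01571081]), 'finger_gap': 0.08531007351699256} -0.0187
scene [0.172 0.053 0.86 ] [ 0.49 -0.1  -0.87]
scene bush_centre [310.6 215.6] 0.59 [ 0.5958 -0.0216  0.015 ]
scene jig_pocket [394.  166.4] 0.74 [ 0.6444 -0.2305  0.088 ]
scene jig_guide [392.6 175.9] 0.72 [ 0.642  -0.2329  0.05  ]
scene stand_top [277.4 288.3] 0.8 [0.4277 0.0823 0.05  ]
scene rod_grip [268.1 271.7] 0.6 [0.4324 0.0907 0.145 ]
scene pliers [361.8 290.5] 0.66 [ 0.4003 -0.0956  0.    ]
scene soapstone [302.  163.7] 0.57 [ 0.7563 -0.0314  0.    ]
scene soapstone [277.6 292.9] 0.27 [0.4333 0.0853 0.    ]
scene marker [312.4 158.1] 0.61 [ 0.768  -0.0615  0.    ]
top [ 0.493 -0.051  0.966] [ 0.11 -0.01 -0.99]
top bush_centre [304.2 199.3] 0.61 [ 0.5918 -0.0208  0.015 ]
top jig_pocket [399.7 172.7] 0.79 [ 0.6433 -0.2318  0.088 ]
top jig_guide [399.1 175.7] 0.56 [ 0.6429 -0.2381  0.05  ]
top stand_top [252.8 272. ] 0.63 [0.4257 0.091  0.05  ]
top rod_grip [246.8 273. ] 0.58 [0.4307 0.0881 0.145 ]
top rod_grip [400.7 171.6] 0.2 [ 0.6358 -0.2222  0.145 ]
top pliers [337.6 281.1] 0.7 [ 0.4014 -0.0996  0.    ]
top soapstone [309.8 133.3] 0.74 [ 0.7547 -0.033   0.    ]
top marker [318.8 123.7] 0.76 [ 0.7787 -0.0548  0.    ]
wrist [0.133 0.562 0.374] [ 0.25 -0.09 -0.96]
```

View pics/scene0.png

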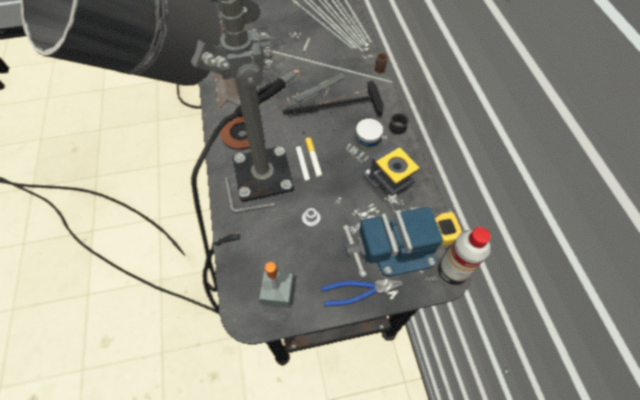

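View pics/top0.png

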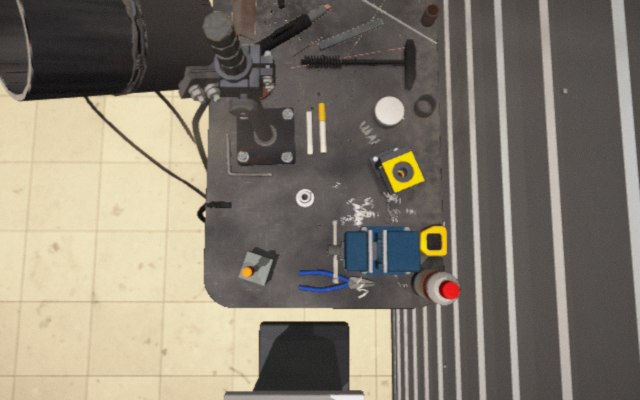

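View pics/wrist0.png

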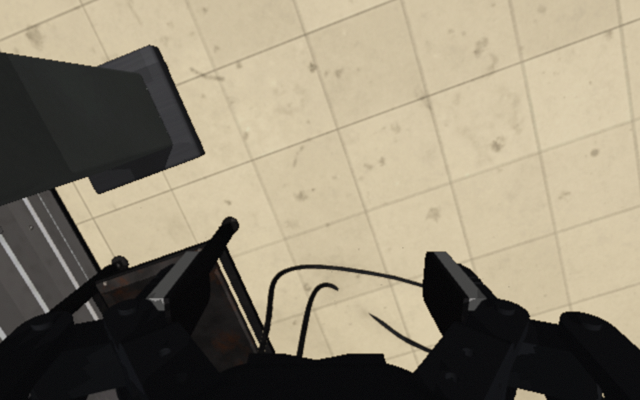

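The scene shows the bush at (311,216), the jig's yellow plate at (398,166), and the rod in its stand at (270,270). The top view agrees with these. I'll move above the bush next.

Call:
step_arm(steps="1 15 -20 30 0 0 0; 1 22 -30 18 0 0 0; 1 23 -32 12 0 0 0; 1 23 -33 0 0 0 0; 1 23 -33 0 0 0 0; 1 23 -33 0 0 0 0; 1 23 -33 0 0 0 0; 1 23 -33 0 0 0 0")

```text
time: 2.02
position: [0.3709, 0.2892, 0.2643]
tcp_rot: [0.515, 3.096, 0.004]
ft_force: [1.3, 0.7, -0.8]
finger_gap: 0.0852
```

Call:
step_arm(steps="1 23 -33 0 0 0 0; 1 23 -33 0 0 0 0; 1 23 -33 0 0 0 0; 1 23 -33 0 0 0 0; 1 23 -33 0 0 0 0; 1 23 -33 0 0 0 0; 1 23 -33 0 0 0 0; 1 23 -33 0 0 0 0")

```text
time: 2.68
position: [0.5591, 0.0136, 0.2672]
tcp_rot: [0.516, 3.089, 0.01]
ft_force: [0.5, 1.1, 0.2]
finger_gap: 0.0853
```

Call:
step_arm(steps="1 10 -12 -20 0 0 0; 1 20 -18 -30 0 0 0; 1 0 0 0 0 0 0")

```text
time: 2.93
position: [0.5949, -0.0264, 0.2173]
tcp_rot: [0.53, 3.079, 0.005]
ft_force: [-0.7, 0.3, -2.4]
finger_gap: 0.0855
```

```bash
python3 - <<'E'
from h import *
print(robot.sense()['position'])
im,K,T=grab('wrist','w1.png')
for l,z in [('bush_centre',.015),('bush',0),('jig_pocket',.088),('rod_grip',.145)]:
    for x in finder.landmark_of('wrist',l)[:2]: print(l,np.round(x['xy'],1),round(x['confidence'],2),atz(K,T,x['xy'],z).round(4))
s=robot.sense(); print(s['position'],proj(K,T,s['position']))
E
```

```text
[ 0.59486256 -0.02638962  0.21732963]
bush_centre [318.5 161.6] 0.58 [ 0.5961 -0.0249  0.015 ]
bush [319.2 157. ] 0.81 [ 0.5943 -0.0232  0.    ]
jig_pocket [123.9 301.4] 0.6 [ 0.6482 -0.2413  0.088 ]
[ 0.5960798  -0.02186934  0.2263968 ] [329.49168883 238.60300734]
```

View pics/w1.png

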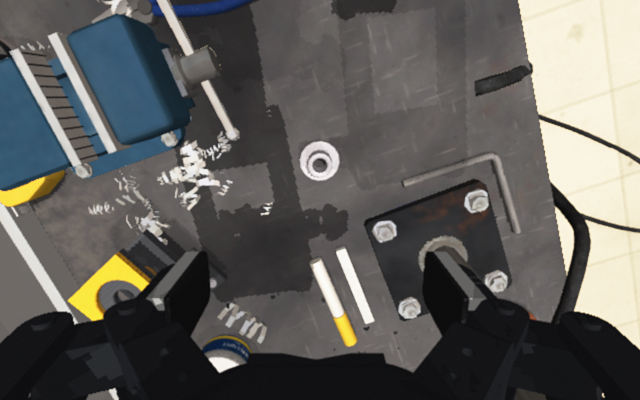

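Call:
step_arm(steps="1 0 0 -40 0 0 0; 1 0 0 -25 0 0 0; 1 0 0 -8 0 0 0; 1 0 0 0 0 0 0; 1 0 0 0 0 0 0")

```text
time: 3.6
position: [0.6001, -0.0173, 0.1637]
tcp_rot: [0.504, 3.051, 0.009]
ft_force: [-0.4, -0.2, 0.7]
finger_gap: 0.0853
```

```bash
cat >> h.py <<'E'
def wl(labels,fn=None):
    im,K,T=grab('wrist',fn); s=robot.sense()
    print('pos',s['position'].round(4),'rot',np.round(s['tcp_rot'],3),'cam',T[:3,3].round(4))
    for l,z in labels:
        for x in finder.landmark_of('wrist',l)[:1]: print(l,np.round(x['xy'],1),round(x['confidence'],2),atz(K,T,x['xy'],z).round(4))
    return im,K,T
E
python3 - <<'E'
from h import *
im,K,T=wl([('bush_centre',.015),('bush',0)],'w2.png')
im,K,T=wl([('bush_centre',.015),('bush',0)])
E
```

```text
pos [ 0.6004 -0.0173  0.1641] rot [0.504 3.05  0.009] cam [0.5286 0.0026 0.3327]
bush_centre [307.4 165. ] 0.89 [ 0.5961 -0.0242  0.015 ]
bush [309.3 159.9] 0.82 [ 0.5952 -0.0221  0.    ]
pos [ 0.6011 -0.0181  0.1643] rot [0.505 3.048 0.009] cam [0.5293 0.0021 0.3333]
bush_centre [306.3 163.4] 0.55 [ 0.5958 -0.0254  0.015 ]
bush [306.9 161.3] 0.71 [ 0.5972 -0.0255  0.    ]
```

View pics/w2.png

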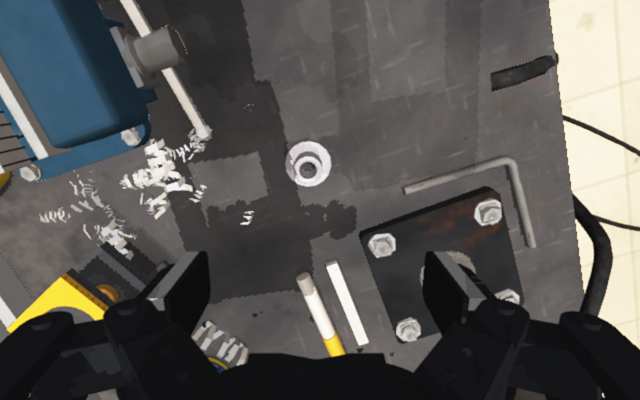

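```bash
cat >> h.py <<'E'
YD=None
def corr(target=None):
    s=robot.sense(); R=cv2.Rodrigues(np.array(s['tcp_rot'],float))[0]
    z=R[:,2]; d=np.array([0,0,-1.]); w=np.cross(z,d)
    print('t',round(s['time'],2),'pos',s['position'].round(4),'gap',round(s['finger_gap'],4),'F',s['ft_force'].round(1),'M',s['wrist_torque'].round(2),'jawdir',R[:,1].round(3),'tiltfix',w.round(3),'q6',s['qpos'][5].round(2))
    if target is not None: print('delta mm',((np.array(target)-s['position'])*1000).round(1))
E
python3 - <<'E'
from h import *
corr([.596,-.0245,.1])
E
```

```text
t 3.9 pos [ 0.6007 -0.0183  0.1637] gap 0.0852 F [-0.2 -0.6  0.4] M [ 0.03 -0.    0.01] jawdir [0.323 0.946 0.014] tiltfix [0.003 0.051 0.   ] q6 -1.42
delta mm [ -4.7  -6.2 -63.7]
```

Call:
step_arm(steps="1 -2 -3 -30 0 0.05 0; 1 -2 -3 -25 0 0 0; 1 0 0 -5 0 0 0; 1 0 0 0 0 0 0; 1 0 0 0 0 0 0")

```text
time: 4.32
position: [0.6006, -0.0254, 0.1076]
tcp_rot: [0.514, 3.09, -0.004]
ft_force: [-0.4, 0.4, -0.4]
finger_gap: 0.0855
```

```bash
python3 - <<'E'
from h import *
im,K,T=wl([('bush_centre',.015),('bush',0)],'w3.png')
im,K,T=wl([('bush_centre',.015),('bush',0)])
corr([.596,-.0245,.1])
E
```

```text
pos [ 0.601  -0.0254  0.1081] rot [ 0.514  3.089 -0.004] cam [ 0.5362 -0.005   0.2793]
bush_centre [321.4 183. ] 0.95 [ 0.5976 -0.0222  0.015 ]
bush [318.7 177.9] 0.87 [ 0.5964 -0.0239  0.    ]
pos [ 0.6016 -0.0255  0.1089] rot [ 0.513  3.087 -0.005] cam [ 0.5367 -0.005   0.2804]
bush_centre [315.5 179.2] 0.7 [ 0.5949 -0.0257  0.015 ]
bush [318.5 177.8] 0.61 [ 0.5979 -0.0242  0.    ]
t 4.62 pos [ 0.6014 -0.0254  0.1087] gap 0.0853 F [-0.3 -0.3 -0.2] M [ 0.01  0.01 -0.01] jawdir [ 0.323  0.946 -0.001] tiltfix [0.005 0.011 0.   ] q6 -1.42
delta mm [-5.4  0.9 -8.7]
```

View pics/w3.png

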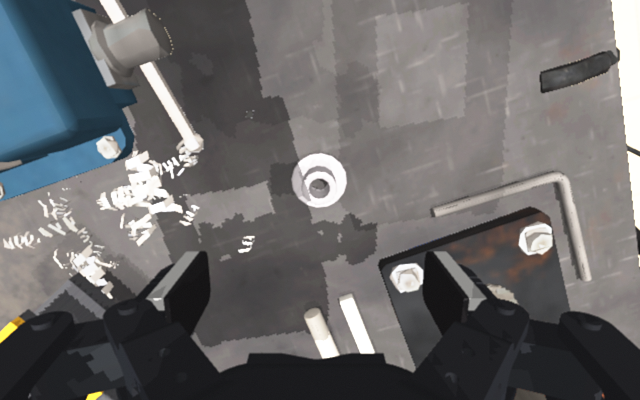

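```bash
cat >> h.py <<'E'
def ell(mask,area=50):
    out=[]
    c,_=cv2.findContours(mask.astype(np.uint8),cv2.RETR_LIST,cv2.CHAIN_APPROX_NONE)
    for k in c:
        if cv2.contourArea(k)>area and len(k)>8: out.append(cv2.fitEllipse(k))
    return out
E
python3 - <<'E'
from h import *
im,K,T=grab('wrist')
g=cv2.cvtColor(im,cv2.COLOR_RGB2GRAY); x0,y0=285,145
r=g[y0:220,x0:355]
cv2.imwrite('pics/c3.png',cv2.resize(im[y0:220,x0:355,::-1],None,fx=8,fy=8,interpolation=cv2.INTER_CUBIC))
for t in (130,160): 
  for (c,ax,a) in ell(r>t):
    u=(c[0]+x0,c[1]+y0); print(t,np.round(u,1),np.round(ax,1),[atz(K,T,u,z)[:2].round(4) for z in (0.003,.006,.03)])
corr()
E
```

```text
130 [320.1 184.1] [14.7 20.9] [array([ 0.6022, -0.0244]), array([ 0.6015, -0.0242]), array([ 0.5958, -0.0225])]
130 [320.1 180.4] [52.7 81.6] [array([ 0.5994, -0.0234]), array([ 0.5987, -0.0232]), array([ 0.5932, -0.0216])]
160 [318.6 186.2] [20.5 21. ] [array([ 0.6035, -0.0261]), array([ 0.6028, -0.0258]), array([ 0.597, -0.024])]
160 [316.6 180. ] [28.6 32.3] [array([ 0.5982, -0.026 ]), array([ 0.5975, -0.0258]), array([ 0.5922, -0.024 ])]
160 [318.8 178.3] [53.3 54. ] [array([ 0.5974, -0.0239]), array([ 0.5968, -0.0236]), array([ 0.5915, -0.022 ])]
t 4.67 pos [ 0.6013 -0.0254  0.1084] gap 0.0856 F [ 0.5 -0.1 -0.4] M [ 0.01 -0.02 -0.03] jawdir [ 0.323  0.946 -0.001] tiltfix [0.005 0.011 0.   ] q6 -1.42
```

View pics/c3.png

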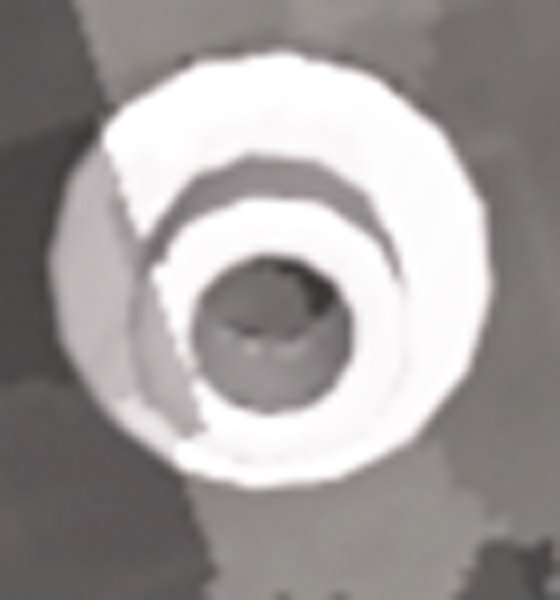

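Call:
step_arm(steps="1 -2 1 -30 0.005 0.01 0; 1 -2 0.5 -30 0 0 0; 1 0 0 -20 0 0 0; 1 0 0 0 0 0 0; 1 0 0 0 0 0 0")

```text
time: 5.08
position: [0.6016, -0.0243, 0.0319]
tcp_rot: [0.512, 3.087, 0.0]
ft_force: [0.5, -0.1, -0.0]
finger_gap: 0.0853
```

```bash
python3 - <<'E'
from h import *
corr([.597,-.0238,.006])
E
```

```text
t 5.08 pos [ 0.6016 -0.0243  0.0319] gap 0.0853 F [ 0.5 -0.1 -0. ] M [ 0.08 -0.    0.  ] jawdir [0.323 0.946 0.002] tiltfix [0.002 0.012 0.   ] q6 -1.43
delta mm [ -4.6   0.5 -25.9]
```

Call:
step_arm(steps="1 -3 0.5 -12 0 0.012 0; 1 -4 0.5 -11 0 0 0; 1 -1 0 -3 0 0 0; 1 0 0 0 0 0 0; 1 0 0 0 0 0 0")

```text
time: 5.5
position: [0.5961, -0.0237, 0.0081]
tcp_rot: [0.513, 3.093, -0.003]
ft_force: [0.0, 0.6, -0.4]
finger_gap: 0.0854
```

```bash
python3 - <<'E'
from h import *
corr([.597,-.0238,.006])
im,K,T=grab('wrist','w4.png')
E
```

```text
t 5.5 pos [ 0.5961 -0.0237  0.0081] gap 0.0854 F [ 0.   0.6 -0.4] M [-0.02 -0.03  0.02] jawdir [ 0.323  0.947 -0.001] tiltfix [0.003 0.006 0.   ] q6 -1.42
delta mm [ 0.9 -0.1 -2.1]
```

View pics/w4.png

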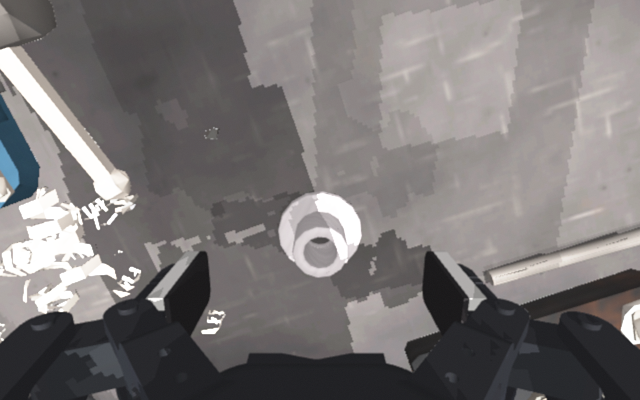

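The bush stands midway between the open fingers, with the barrel at (320,245). I'll close on it.

Call:
step_arm(steps="1 1 0 -1.5 0 0 0; -1 0 0 0 0 0 0; -1 0 0 0 0 0 0; -1 0 0 0 0 0 0; -1 0 0 0 0 0 0; -1 0 0 0 0 0 0; -1 0 0 0 0 0 0; -1 0 0 0 0 0 0", newtons=40)

```text
time: 6.22
position: [0.5999, -0.0242, 0.0093]
tcp_rot: [0.512, 3.087, -0.003]
ft_force: [-0.9, -0.4, 0.1]
finger_gap: 0.001
```

```bash
python3 - <<'E'
from h import *
corr([.597,-.0238,.006])
im,K,T=grab('wrist','w5.png')
E
```

```text
t 6.22 pos [ 0.5999 -0.0242  0.0093] gap 0.001 F [-0.9 -0.4  0.1] M [0.03 0.03 0.01] jawdir [ 0.323  0.947 -0.   ] tiltfix [0.004 0.012 0.   ] q6 -1.42
delta mm [-2.9  0.4 -3.3]
```

View pics/w5.png

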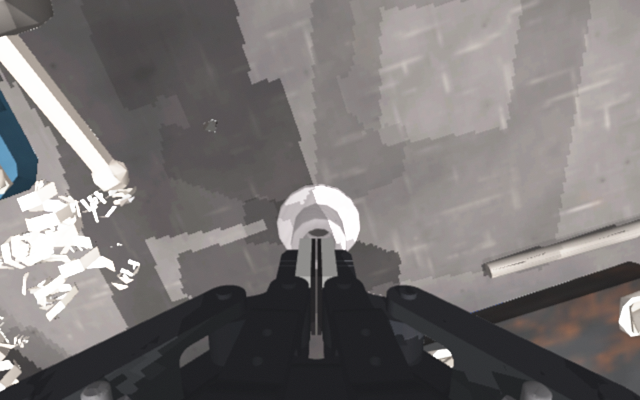

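```bash
python3 - <<'E'
from h import *
s=robot.sense(); im,K,T=grab('wrist')
p=s['position'];R=cv2.Rodrigues(np.array(s['tcp_rot'],float))[0]
for n,o in [('tcp',(0,0,0)),('grip',(0,0,-.0187)),('tipx-',(-.011,0,0)),('tipx+',(.011,0,0))]: print(n,proj(K,T,p+R@np.array(o)).round(1))
for z in (0,.006,.03): print(z,proj(K,T,[.597,-.0238,z]).round(1))
print(R.round(3), p)
cv2.imwrite('pics/c5.png',cv2.resize(im[170:350,240:400,::-1],None,fx=3.3,fy=3.3,interpolation=cv2.INTER_CUBIC))
E
```

```text
tcp [319.7 232.4]
grip [320.1 246.9]
tipx- [319.6 252.2]
tipx+ [319.8 212.1]
0 [318.5 221.1]
0.006 [318.5 225. ]
0.03 [318.9 243.5]
[[-0.946  0.323  0.012]
 [ 0.323  0.947 -0.004]
 [-0.012 -0.    -1.   ]] [ 0.59987297 -0.02416324  0.00927724]
```

View pics/c5.png

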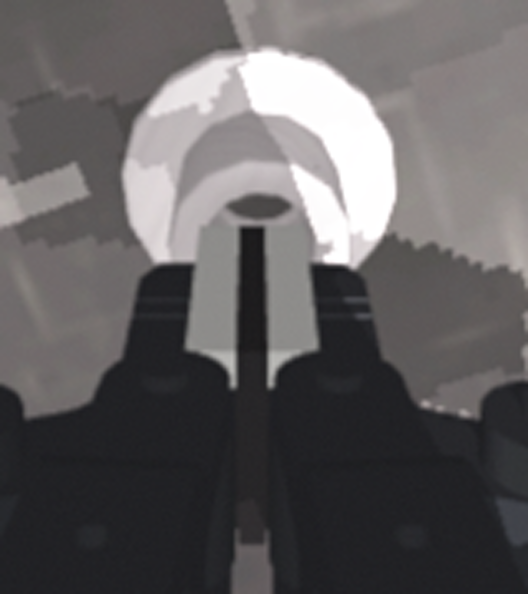

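```bash
python3 - <<'E'
from h import *
s=robot.sense(); im,K,T=grab('wrist')
print(K.round(1),T.round(3),np.array(optics.get_image('wrist')['hand_eye']).round(4))
# apparent flange width predicted
for z in (0.003,.006,.03):
  for r in (.022,.013):
    a=proj(K,T,[.597+.323*r,-.0238+.946*r,z]);b=proj(K,T,[.597-.323*r,-.0238-.946*r,z]);print(z,r,np.linalg.norm(a-b).round(1))
E
```

```text
[[356.8   0.  315.9]
 [  0.  356.8 196.9]
 [  0.    0.    1. ]] [[ 0.323  0.91   0.259  0.535]
 [ 0.946 -0.31  -0.089 -0.004]
 [-0.001  0.274 -0.962  0.181]
 [ 0.     0.     0.     1.   ]] [[-2.000e-04 -9.649e-01 -2.626e-01  6.590e-02]
 [ 1.000e+00  1.000e-04 -9.000e-04 -1.800e-03]
 [ 9.000e-04 -2.626e-01  9.649e-01 -1.724e-01]
 [ 0.000e+00  0.000e+00  0.000e+00  1.000e+00]]
0.003 0.022 83.1
0.003 0.013 49.1
0.006 0.022 84.4
0.006 0.013 49.9
0.03 0.022 96.3
0.03 0.013 56.9
```

```bash
python3 - <<'E'
from h import *
o=[]
for c in('scene','top'):
    im,K,T=grab(c); u=proj(K,T,[.597,-.0238,.015]).astype(int)
    print(c,proj(K,T,[.597,-.0238,.006]),proj(K,T,robot.sense()['position']))
    o.append(cv2.resize(im[u[1]-40:u[1]+40,u[0]-40:u[0]+40,::-1],None,fx=5,fy=5,interpolation=cv2.INTER_CUBIC))
cv2.imwrite('pics/c6.png',np.hstack(o))
E
```

```text
scene [311.43944273 216.71338187] [311.33486822 215.06678684]
top [305.58019297 197.51036713] [305.68930343 196.20347773]
```

View pics/c6.png

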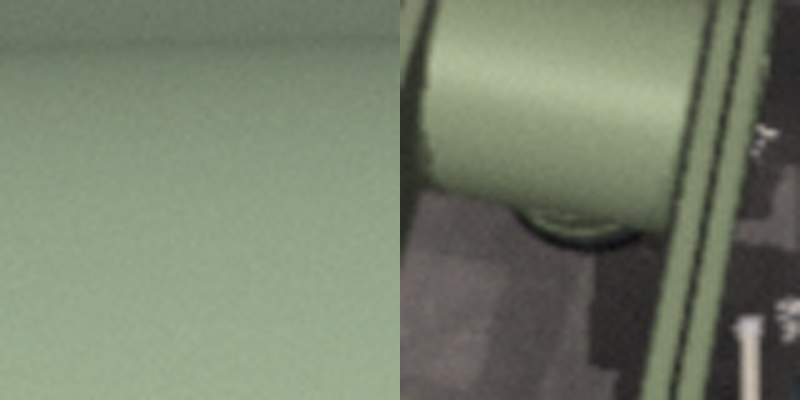

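```bash
python3 - <<'E'
import cv2
im=cv2.imread('pics/w4.png')
cv2.imwrite('pics/c7.png',cv2.resize(im[230:340,130:510],None,fx=2.1,fy=2.1,interpolation=cv2.INTER_CUBIC)*1)
a=cv2.convertScaleAbs(im[230:340,130:290],alpha=3)
cv2.imwrite('pics/c8.png',cv2.resize(a,None,fx=5,fy=5,interpolation=cv2.INTER_CUBIC))
E
```

```text
(no output)
```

View pics/c8.png

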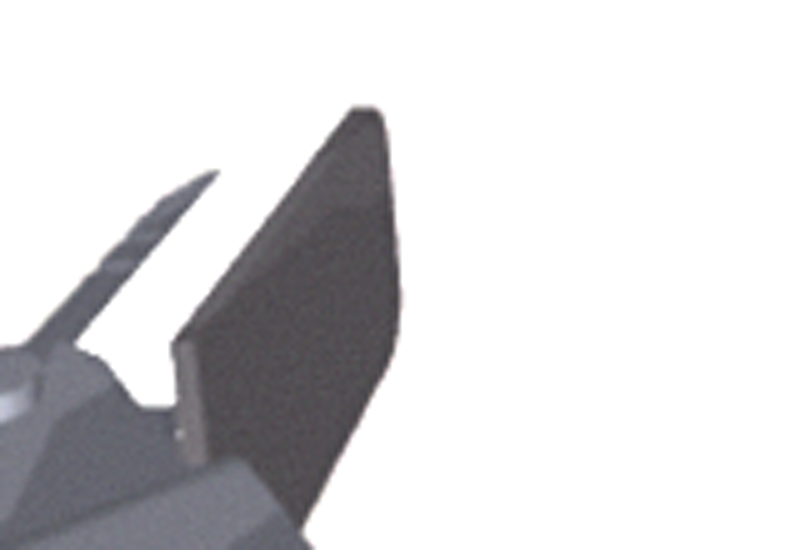

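The fingers shut on nothing. The picture puts their tips about 30 mm above the reported TCP, over the barrel top. I'll probe gently down with the shut fingers to measure that offset.

Call:
step_arm(steps="-1 -1 0 -2 0 0.01 0; -1 -1 0 -2 0 0 0; -1 -1 0 -2 0 0 0", newtons=30)

```text
time: 6.77
position: [0.5972, -0.0243, 0.0033]
tcp_rot: [0.513, 3.097, -0.006]
ft_force: [-0.1, -0.1, 0.1]
finger_gap: -0.0001
```

Call:
step_arm(steps="-1 0 0 -2 0 0 0; -1 0 0 -2 0 0 0")

```text
time: 6.93
position: [0.5971, -0.0243, 0.0003]
tcp_rot: [0.513, 3.098, -0.006]
ft_force: [-7.5, 2.1, 22.3]
finger_gap: -0.0001
```

Call:
step_arm(steps="-1 0 0 6 0 0 0; -1 0 0 2 0 0 0; 1 0 0 0 0 0 0; 1 0 0 0 0 0 0; 1 0 0 0 0 0 0; 1 0 0 0 0 0 0; 1 0 0 0 0 0 0")

```text
time: 7.52
position: [0.5967, -0.0242, 0.008]
tcp_rot: [0.513, 3.098, -0.006]
ft_force: [0.6, -0.8, -0.2]
finger_gap: 0.0606
```

```bash
python3 - <<'E'
from h import *
im,K,T=wl([('bush_centre',.015),('bush',0)],'w6.png')
corr([.597,-.0238,-.021])
E
```

```text
pos [ 0.5966 -0.0242  0.0079] rot [ 0.513  3.099 -0.006] cam [ 0.5338 -0.0039  0.1803]
bush_centre [320.2 237.5] 0.56 [ 0.5968 -0.024   0.015 ]
bush [318.  225.3] 0.76 [ 0.5955 -0.0247  0.    ]
t 7.67 pos [ 0.5968 -0.0242  0.0081] gap 0.0814 F [-0.3  0.2  0.6] M [-0.01  0.01 -0.02] jawdir [ 0.323  0.947 -0.004] tiltfix [0.004 0.    0.   ] q6 -1.42
delta mm [  0.2   0.4 -29.1]
```

View pics/w6.png

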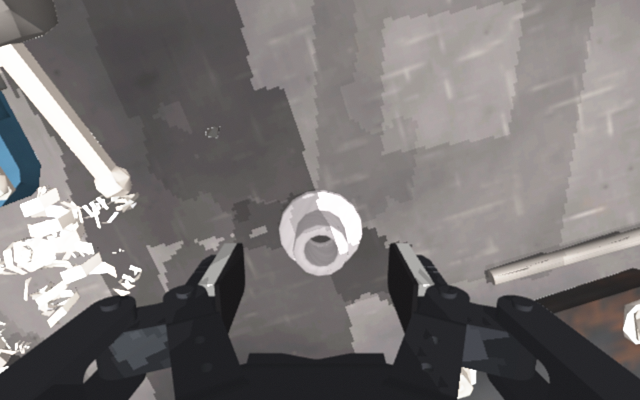

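Call:
step_arm(steps="1 0 0 -10 0 0 0; 1 0 0 -8 0 0 0; 1 0 0 -6 0 0 0; 1 0 0 -3 0 0 0")

```text
time: 8.0
position: [0.5973, -0.0243, -0.0209]
tcp_rot: [0.513, 3.097, -0.006]
ft_force: [-0.5, -0.4, 0.2]
finger_gap: 0.0855
```

```bash
python3 - <<'E'
from h import *
grab('wrist','w7.png')
corr([.597,-.0238,-.021])
E
```

```text
t 8.05 pos [ 0.5966 -0.0242 -0.0215] gap 0.0851 F [ 0.3 -0.6 -0.6] M [ 0.01  0.02 -0.02] jawdir [ 0.323  0.947 -0.004] tiltfix [0.004 0.    0.   ] q6 -1.42
delta mm [0.4 0.4 0.5]
```

View pics/w7.png

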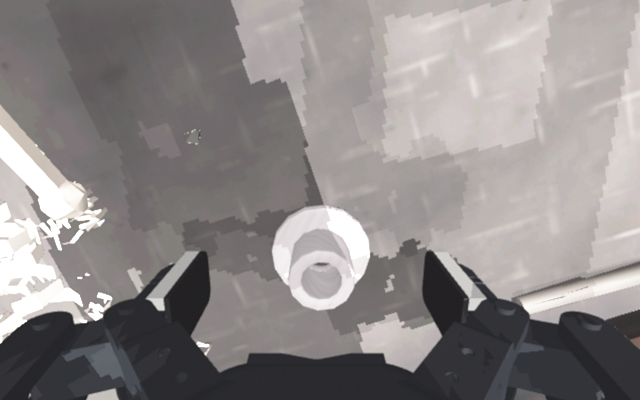

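The fingers now straddle the barrel, its top at (321,283). I'll close.

Call:
step_arm(steps="-1 0 0 0 0 0 0; -1 0 0 0 0 0 0; -1 0 0 0 0 0 0; -1 0 0 0 0 0 0; -1 0 0 0 0 0 0; -1 0 0 0 0 0 0; -1 0 0 0 0 0 0", newtons=40)

```text
time: 8.63
position: [0.5967, -0.0241, -0.0218]
tcp_rot: [0.513, 3.098, -0.006]
ft_force: [-0.0, 0.7, -1.7]
finger_gap: 0.0246
```

```bash
python3 - <<'E'
from h import *
grab('wrist','w8.png')
corr([.597,-.0238,-.021])
E
```

```text
t 8.68 pos [ 0.5967 -0.0241 -0.0219] gap 0.0248 F [-0.2 -1.1 -1.7] M [-0.    0.03  0.  ] jawdir [ 0.323  0.947 -0.004] tiltfix [0.004 0.    0.   ] q6 -1.42
delta mm [0.3 0.3 0.9]
```

View pics/w8.png

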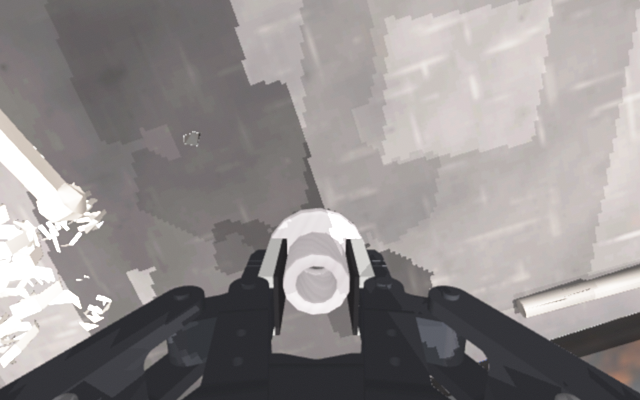

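Gripped, with a 24.7 mm gap around the barrel. I'll lift and go to look at the jig.

Call:
step_arm(steps="-1 0 0 10 0 0 0; -1 0 0 30 0 0 0; -1 0 0 35 0 0 0; -1 0 0 35 0 0 0; -1 0 0 30 0 0 0; -1 0 0 12 0 0 0; -1 0 0 0 0 0 0")

```text
time: 9.27
position: [0.5908, -0.0232, 0.1368]
tcp_rot: [-0.512, -3.092, 0.006]
ft_force: [0.1, 0.4, -0.8]
finger_gap: 0.025
```

Call:
step_arm(steps="-1 8 -16 0 0 0 0; -1 16 -30 0 0 0 0; -1 16 -30 0 0 0 0; -1 16 -30 0 0 0 0; -1 16 -30 0 0 0 0; -1 8 -16 0 0 0 0; -1 0 0 0 0 0 0; -1 0 0 0 0 0 0")

```text
time: 9.93
position: [0.6696, -0.1791, 0.1333]
tcp_rot: [-0.506, -3.088, 0.002]
ft_force: [-0.3, 1.3, -1.3]
finger_gap: 0.0247
```

```bash
python3 - <<'E'
from h import *
wl([('jig_pocket',.088),('jig_guide',.05),('bush_centre',.1)],'w9.png')
corr([.644,-.232,.1])
E
```

```text
pos [ 0.6692 -0.1789  0.133 ] rot [-5.050e-01 -3.088e+00  3.000e-03] cam [ 0.6087 -0.1598  0.3064]
jig_pocket [218.1 205.2] 0.74 [ 0.6475 -0.2397  0.088 ]
jig_guide [229.9 188.9] 0.63 [ 0.6454 -0.2405  0.05  ]
bush_centre [316.2 267.6] 0.7 [ 0.7028 -0.1923  0.1   ]
t 10.13 pos [ 0.6695 -0.177   0.1342] gap 0.0249 F [ 0.2  0.3 -0.3] M [0.05 0.05 0.04] jawdir [ 0.316  0.949 -0.004] tiltfix [-0.    -0.012 -0.   ] q6 -1.63
delta mm [-25.5 -55.  -34.2]
```

View pics/w9.png

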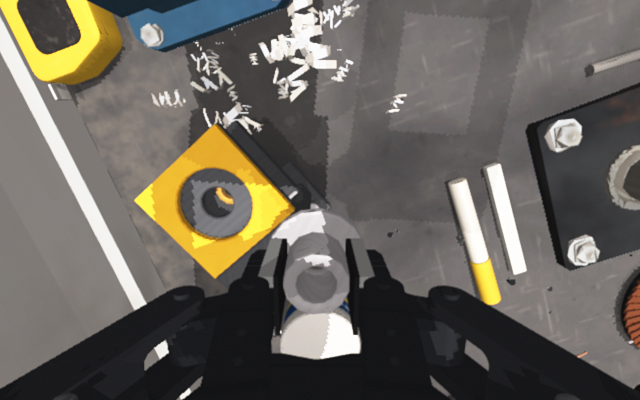

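```bash
cat >> h.py <<'E'
def jigfit(fn=None,x0=None):
    im,K,T=grab('wrist',fn); hsv=cv2.cvtColor(im,cv2.COLOR_RGB2HSV)
    m=((hsv[...,0]>18)&(hsv[...,0]<34)&(hsv[...,1]>150)&(hsv[...,2]>90)).astype(np.uint8)
    return im,K,T,m
E
python3 - <<'E'
from h import *
corr()
im,K,T,m=jigfit('w10.png')
corr()
c,h=cv2.findContours(m,cv2.RETR_CCOMP,cv2.CHAIN_APPROX_NONE)
for k,hh in zip(c,h[0]):
    a=cv2.contourArea(k)
    if a>300:
        e=cv2.fitEllipse(k); r=cv2.minAreaRect(k)
        print(a,hh[3],np.round(e[0],1),np.round(e[1],1),atz(K,T,e[0],.094).round(4),'rect',np.round(r[0],1),np.round(r[1],1),atz(K,T,r[0],.094).round(4))
cv2.imwrite('pics/c10.png',cv2.resize(im[110:290,120:310,::-1],None,fx=3.1,fy=3.1,interpolation=cv2.INTER_CUBIC))
E
```

```text
t 10.13 pos [ 0.6695 -0.177   0.1342] gap 0.0249 F [ 0.2  0.3 -0.3] M [0.05 0.05 0.04] jawdir [ 0.316  0.949 -0.004] tiltfix [-0.    -0.012 -0.   ] q6 -1.63
t 10.18 pos [ 0.6698 -0.1769  0.1346] gap 0.0251 F [-0.1  0.3 -1.2] M [ 0.01  0.   -0.02] jawdir [ 0.316  0.949 -0.004] tiltfix [ 0.    -0.011  0.   ] q6 -1.63
752.5 -1 [482.4 280.9] [21.  52.4] [ 0.7493 -0.0906  0.094 ] rect [482.5 281.8] [46.7 19.8] [ 0.75   -0.0907  0.094 ]
12277.5 -1 [211.6 201.8] [125.6 136.6] [ 0.6433 -0.2387  0.094 ] rect [212.2 204.2] [117.2 112. ] [ 0.6449 -0.239   0.094 ]
4087.5 8 [213.1 203. ] [68.2 76.4] [ 0.6443 -0.2382  0.094 ] rect [213.3 202.8] [76.4 68.6] [ 0.6442 -0.238   0.094 ]
4943.0 -1 [61.5 36.5] [ 82.9 118.1] [ 0.5291 -0.2812  0.094 ] rect [60. 42.] [ 84. 120.] [ 0.5313 -0.2833  0.094 ]
```

View pics/c10.png

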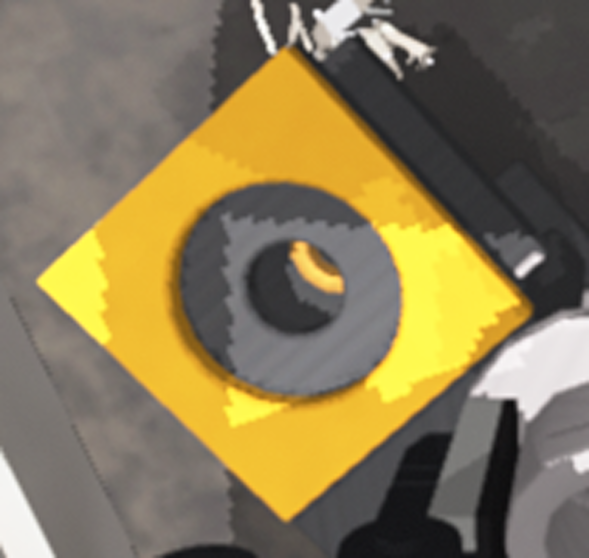

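```bash
python3 - <<'E'
from h import *
for cam in('top','scene'):
    im,K,T=grab(cam); hsv=cv2.cvtColor(im,cv2.COLOR_RGB2HSV)
    m=((hsv[...,0]>15)&(hsv[...,0]<36)&(hsv[...,1]>130)&(hsv[...,2]>80)).astype(np.uint8)
    c,h=cv2.findContours(m,cv2.RETR_CCOMP,cv2.CHAIN_APPROX_NONE)
    for k,hh in zip(c,h[0]):
        a=cv2.contourArea(k)
        if a>40: r=cv2.minAreaRect(k);print(cam,a,hh[3],np.round(r[0],1),np.round(r[1],1),atz(K,T,r[0],.094).round(4))
E
```

```text
top 51.5 -1 [247. 272.] [8. 8.] [0.4289 0.0964 0.094 ]
top 364.5 -1 [432.5 240.5] [31. 27.] [ 0.4958 -0.2979  0.094 ]
top 816.5 -1 [402.6 171.7] [33.1 33.6] [ 0.6444 -0.237   0.094 ]
top 346.0 7 [402.5 171.5] [21.2 19.8] [ 0.6449 -0.2367  0.094 ]
top 108.0 -1 [321.5 111.5] [17.  7.] [ 0.7786 -0.0603  0.094 ]Traceback (most recent call last):
  File "<stdin>", line 6, in <module>
TypeError: 'NoneType' object is not subscriptable
```

Call:
step_arm(steps="-1 -6 -12 0 0 -0.01 0; -1 -8 -20 0 0 0 0; -1 -7 -20 -5 0 0 0; -1 -3 -8 -10 0 0 0; -1 0 0 -8 0 0 0; -1 0 0 -2 0 0 0; -1 0 0 0 0 0 0")

```text
time: 10.87
position: [0.6438, -0.2375, 0.1103]
tcp_rot: [0.494, 3.098, -0.002]
ft_force: [-0.2, 0.7, -0.7]
finger_gap: 0.0249
```

```bash
python3 - <<'E'
from h import *
corr([.6445,-.2377,.1])
im,K,T=grab('wrist','w11.png')
corr()
cv2.imwrite('pics/c11.png',cv2.resize(im[150:330,220:420,::-1],None,fx=4,fy=3.3,interpolation=cv2.INTER_CUBIC))
print(proj(K,T,[.6445,-.2377,.094]),proj(K,T,[.6445,-.2377,.088]))
E
```

```text
t 10.87 pos [ 0.6438 -0.2375  0.1103] gap 0.0249 F [-0.2  0.7 -0.7] M [ 0.03 -0.04 -0.03] jawdir [ 0.311  0.95  -0.   ] tiltfix [0.002 0.004 0.   ] q6 -1.73
delta mm [  0.7  -0.2 -10.3]
t 10.92 pos [ 0.6438 -0.2371  0.1103] gap 0.0248 F [-0.7 -0.1 -1.7] M [ 0.01  0.08 -0.01] jawdir [ 0.311  0.951 -0.   ] tiltfix [0.001 0.003 0.   ] q6 -1.73
[319.48175688 223.19522635] [319.39565051 219.67542421]
```

View pics/w11.png

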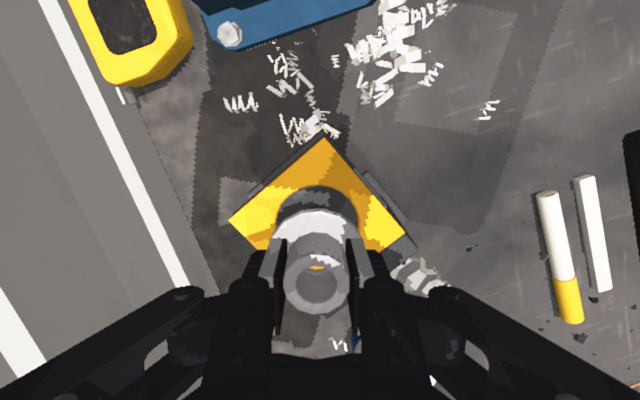

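```bash
cat >> h.py <<'E'
def plate(im,K,T,zp=.094,guess=(.6445,-.2377)):
    """fit the 70 mm square of the yellow plate + 47 mm pocket rim"""
    from scipy.optimize import least_squares
    hsv=cv2.cvtColor(im,cv2.COLOR_RGB2HSV)
    m=((hsv[...,0]>17)&(hsv[...,0]<35)&(hsv[...,1]>140)&(hsv[...,2]>90)).astype(np.uint8)
    c,_=cv2.findContours(m,cv2.RETR_CCOMP,cv2.CHAIN_APPROX_NONE)
    P=np.vstack([k[:,0] for k in c if cv2.contourArea(k)>150 ]).astype(float)
    W=np.array([atz(K,T,p,zp)[:2] for p in P])
    W=W[np.linalg.norm(W-np.array(guess),axis=1)<.06]
    def sq(p,W):
        d=W-p[:2]; a=p[2]; u=d@[np.cos(a),np.sin(a)]; v=d@[-np.sin(a),np.cos(a)]
        return np.maximum(abs(u),abs(v))-.035
    best=None
    for a in np.arange(0,1.57,.2):
        f=lambda p: sq(p,W)
        r=least_squares(f,[guess[0],guess[1],a],loss='cauchy',f_scale=.0008)
        if best is None or r.cost<best.cost: best=r
    p=best.x; inl=(abs(sq(p,W))<.0015)
    d=W-p[:2]; rr=np.linalg.norm(d,axis=1); I=abs(rr-.0235)<.004
    q=least_squares(lambda q: np.hypot(W[I,0]-q[0],W[I,1]-q[1])-.0235,p[:2],loss='cauchy',f_scale=.0005).x if I.sum()>10 else None
    print('plate',p.round(4),'inl',inl.sum(),len(W),'rim',None if q is None else q.round(4),I.sum())
    return p
E
python3 - <<'E'
from h import *
corr()
im,K,T=grab('wrist'); plate(im,K,T)
# bush bore
g=cv2.cvtColor(im,cv2.COLOR_RGB2GRAY); cv2.imwrite('pics/c12.png',cv2.resize(im[200:330,250:390,::-1],None,fx=4,fy=4,interpolation=cv2.INTER_CUBIC))
im,K,T=grab('top'); plate(im,K,T)
E
```

```text
t 10.92 pos [ 0.6438 -0.2371  0.1103] gap 0.0248 F [-0.7 -0.1 -1.7] M [ 0.01  0.08 -0.01] jawdir [ 0.311  0.951 -0.   ] tiltfix [0.001 0.003 0.   ] q6 -1.73
plate [ 0.6453 -0.2397  0.3943] inl 255 437 rim [ 0.6453 -0.2396] 145Traceback (most recent call last):
  File "<stdin>", line 6, in <module>
  File "h.py", line 50, in plate
    P=np.vstack([k[:,0] for k in c if cv2.contourArea(k)>150 ]).astype(float)
      ~~~~~~~~~^^^^^^^^^^^^^^^^^^^^^^^^^^^^^^^^^^^^^^^^^^^^^^^^
    return _nx.concatenate(arrs, 0, dtype=dtype, casting=casting)
           ~~~~~~~~~~~~~~~^^^^^^^^^^^^^^^^^^^^^^^^^^^^^^^^^^^^^^^
ValueError: need at least one array to concatenate
```

View pics/c12.png

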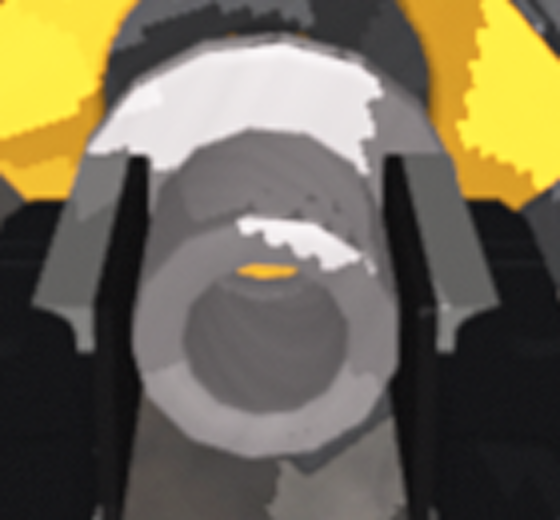

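```bash
python3 - <<'E'
from h import *
s=robot.sense();im,K,T=grab('wrist'); p=s['position']
print(p.round(4))
for u in [(316.5,283.7)]:
  for dz in (.050,.0519,.054): print(dz,atz(K,T,u,p[2]+dz).round(4))
# check axis: underside/flange circle predicted
for b in [(.6420,-.2395),(.6438,-.2371)]:
  for r,dz in((.022,.028),(.013,.0519),(.0075,.0519)):
    P=[proj(K,T,[b[0]+r*np.cos(a),b[1]+r*np.sin(a),p[2]+dz]) for a in np.arange(0,6.28,.1)]
    P=np.array(P); print(b,r,'cols',P[:,0].min().round(1),P[:,0].max().round(1),'rows',P[:,1].min().round(1),P[:,1].max().round(1))
E
```

```text
[ 0.6447 -0.2371  0.1113]
0.05 [ 0.6455 -0.2391  0.1613]
0.0519 [ 0.6445 -0.2388  0.1632]
0.054 [ 0.6434 -0.2384  0.1653]
(0.642, -0.2395) 0.022 cols 263.0 363.5 rows 203.7 296.5
(0.642, -0.2395) 0.013 cols 277.8 347.5 rows 246.3 309.2
(0.642, -0.2395) 0.0075 cols 292.6 332.8 rows 260.2 296.4
(0.6438, -0.2371) 0.022 cols 269.5 369.9 rows 205.9 298.4
(0.6438, -0.2371) 0.013 cols 285.5 355.1 rows 248.8 311.4
(0.6438, -0.2371) 0.0075 cols 300.2 340.3 rows 262.6 298.7
```

Call:
step_arm(steps="-1 0 -1 -10 0 0.003 0; -1 0 0 -10 0 0 0; -1 0 0 -6 0 0 0; -1 0 0 -3 0 0 0; -1 0 0 0 0 0 0")

```text
time: 11.48
position: [0.6466, -0.2365, 0.0807]
tcp_rot: [0.487, 3.099, -0.004]
ft_force: [-1.1, 0.3, -1.3]
finger_gap: 0.0253
```

```bash
python3 - <<'E'
from h import *
corr([.6448,-.2384,.066])
im,K,T=grab('wrist','w12.png'); plate(im,K,T)
corr([.6448,-.2384,.066])
cv2.imwrite('pics/c13.png',cv2.resize(im[180:330,240:400,::-1],None,fx=4,fy=4,interpolation=cv2.INTER_CUBIC))
E
```

```text
t 11.48 pos [ 0.6466 -0.2365  0.0807] gap 0.0253 F [-1.1  0.3 -1.3] M [-0.04  0.01 -0.01] jawdir [ 0.307  0.952 -0.002] tiltfix [0.003 0.005 0.   ] q6 -1.73
delta mm [ -1.8  -1.9 -14.7]
plate [ 0.6452 -0.2396  0.3953] inl 387 645 rim [ 0.6454 -0.2395] 163
t 11.53 pos [ 0.6466 -0.2365  0.0808] gap 0.0251 F [ 0.5  0.3 -0.5] M [-0.02  0.01  0.04] jawdir [ 0.307  0.952 -0.002] tiltfix [0.003 0.004 0.   ] q6 -1.73
delta mm [ -1.8  -1.9 -14.8]
```

View pics/c13.png

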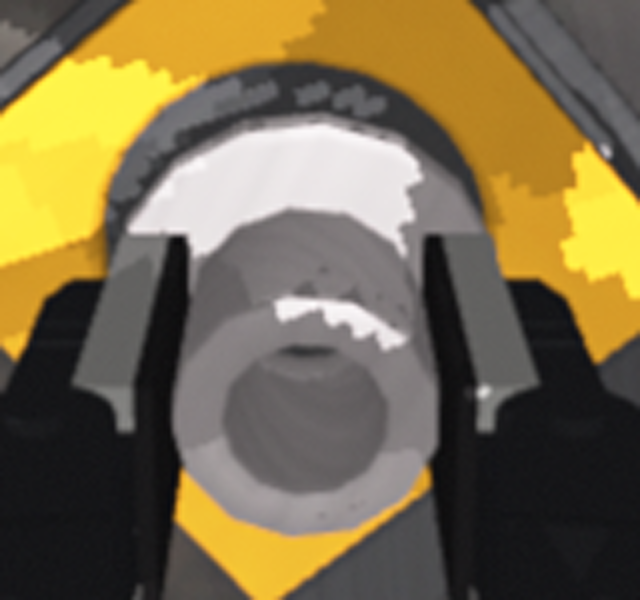

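Call:
step_arm(steps="-1 -2 -2 0 0.003 0.004 0; -1 0 0 -4 0 0 0; -1 0 0 0 0 0 0")

```text
time: 11.78
position: [0.6447, -0.2387, 0.0767]
tcp_rot: [0.488, 3.103, -0.0]
ft_force: [-0.7, 0.4, -1.6]
finger_gap: 0.0252
```

```bash
cat >> h.py <<'E'
def bushoff(u,K,T,p,dz=.0519):
    b=atz(K,T,u,p[2]+dz); print('bush top',b.round(4)); return b
E
python3 - <<'E'
from h import *
corr([.645,-.238,.066])
p=robot.sense()['position'];im,K,T=grab('wrist','w13.png'); plate(im,K,T)
corr([.645,-.238,.066])
bushoff((316.3,284.5),K,T,p)
cv2.imwrite('pics/c14.png',cv2.resize(im[180:330,240:400,::-1],None,fx=4,fy=4,interpolation=cv2.INTER_CUBIC))
E
```

```text
t 11.78 pos [ 0.6447 -0.2387  0.0767] gap 0.0252 F [-0.7  0.4 -1.6] M [0.06 0.03 0.02] jawdir [ 0.307  0.952 -0.   ] tiltfix [0.    0.001 0.   ] q6 -1.74
delta mm [  0.3   0.7 -10.7]
plate [ 0.6452 -0.2397  0.3958] inl 377 669 rim [ 0.6453 -0.2397] 157
t 11.83 pos [ 0.645  -0.239   0.0773] gap 0.0246 F [ 0.1 -0.1 -1.2] M [ 0.   -0.02  0.02] jawdir [ 0.307  0.952 -0.   ] tiltfix [0.001 0.001 0.   ] q6 -1.74
delta mm [  0.    1.  -11.3]
bush top [ 0.645  -0.2407  0.1286]
```

View pics/c14.png

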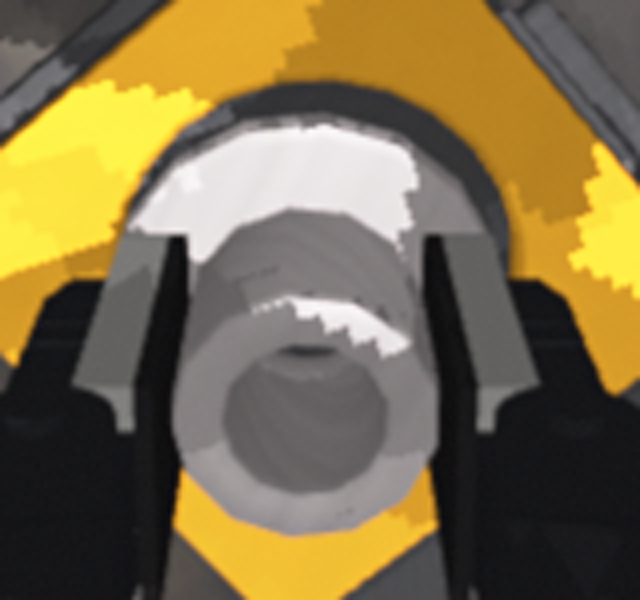

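Call:
step_arm(steps="-1 0 1 -1 0 0 0; -1 0 0 -3 0 0 0; -1 0 0 -2 0 0 0")

```text
time: 12.08
position: [0.646, -0.2388, 0.0725]
tcp_rot: [0.488, 3.099, -0.003]
ft_force: [0.1, -0.0, -1.6]
finger_gap: 0.0249
```

```bash
python3 - <<'E'
from h import *
corr([.645,-.238,.066])
E
```

```text
t 12.08 pos [ 0.646  -0.2388  0.0725] gap 0.0249 F [ 0.1 -0.  -1.6] M [-0.02  0.01  0.03] jawdir [ 0.307  0.952 -0.001] tiltfix [0.002 0.004 0.   ] q6 -1.74
delta mm [-1.   0.8 -6.5]
```

Call:
step_arm(steps="-1 -1 1 0 0.002 0.004 0; -1 -0.5 0 -2 0 0 0; -1 -0.5 0 -2 0 0 0")

```text
time: 12.33
position: [0.644, -0.2376, 0.0682]
tcp_rot: [-0.488, -3.103, 0.0]
ft_force: [-0.6, 0.4, -2.0]
finger_gap: 0.025
```

```bash
python3 - <<'E'
from h import *
corr([.645,-.238,.066])
p=robot.sense()['position'];im,K,T=grab('wrist','w14.png'); plate(im,K,T)
cv2.imwrite('pics/c15.png',cv2.resize(im[180:330,240:400,::-1],None,fx=4,fy=4,interpolation=cv2.INTER_CUBIC))
E
```

```text
t 12.33 pos [ 0.644  -0.2376  0.0682] gap 0.025 F [-0.6  0.4 -2. ] M [ 0.03  0.02 -0.02] jawdir [ 0.307  0.952 -0.   ] tiltfix [ 0. -0.  0.] q6 -1.74
delta mm [ 1.  -0.4 -2.2]
plate [ 0.6451 -0.2396  1.9666] inl 381 703 rim [ 0.6454 -0.2396] 186
```

View pics/c15.png

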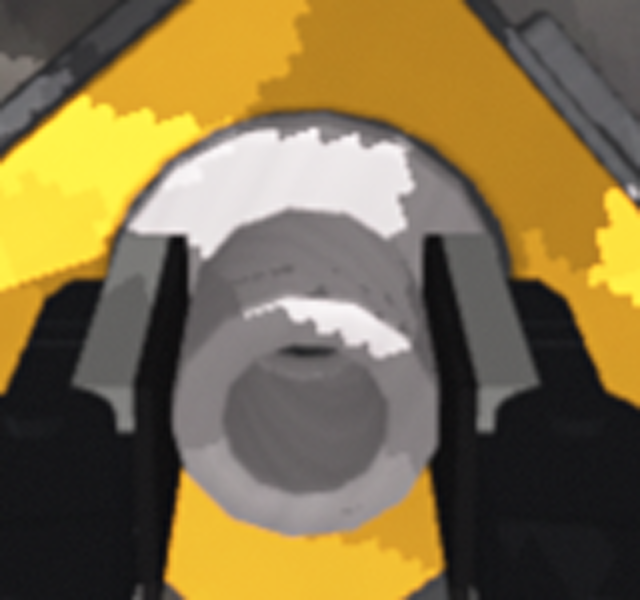

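The flange is inside the rim, with no contact force. I'll carry on down to the floor.

Call:
step_arm(steps="-1 0.7 0 -1.5 0 0 0; -1 0 0 -1.5 0 0 0; -1 0 0 -1 0 0 0")

```text
time: 12.63
position: [0.6449, -0.2376, 0.0658]
tcp_rot: [0.488, 3.103, -0.0]
ft_force: [-2.3, 0.7, 6.5]
finger_gap: 0.0251
```

Call:
step_arm(steps="-1 0 0 0 0 0 0; 0 0 0 0 0 0 0; 1 0 0 0 0 0 0; 1 0 0 0 0 0 0; 1 0 0 0 0 0 0; 1 0 0 0 0 0 0; 1 0 0 0 0 0 0")

```text
time: 13.22
position: [0.6457, -0.238, 0.0657]
tcp_rot: [0.488, 3.101, -0.001]
ft_force: [0.2, -0.4, -0.1]
finger_gap: 0.0856
```

```bash
python3 - <<'E'
from h import *
corr([.645,-.238,.066])
im,K,T=grab('wrist','w15.png'); plate(im,K,T)
cv2.imwrite('pics/c16.png',cv2.resize(im[150:350,190:450,::-1],None,fx=3,fy=3,interpolation=cv2.INTER_CUBIC))
E
```

```text
t 13.22 pos [ 0.6457 -0.238   0.0657] gap 0.0856 F [ 0.2 -0.4 -0.1] M [-0.02 -0.01 -0.09] jawdir [ 0.307  0.952 -0.001] tiltfix [0.001 0.002 0.   ] q6 -1.74
delta mm [-0.7  0.   0.3]
plate [ 0.6453 -0.2396  0.3957] inl 473 857 rim [ 0.6453 -0.2395] 262
```

View pics/c16.png

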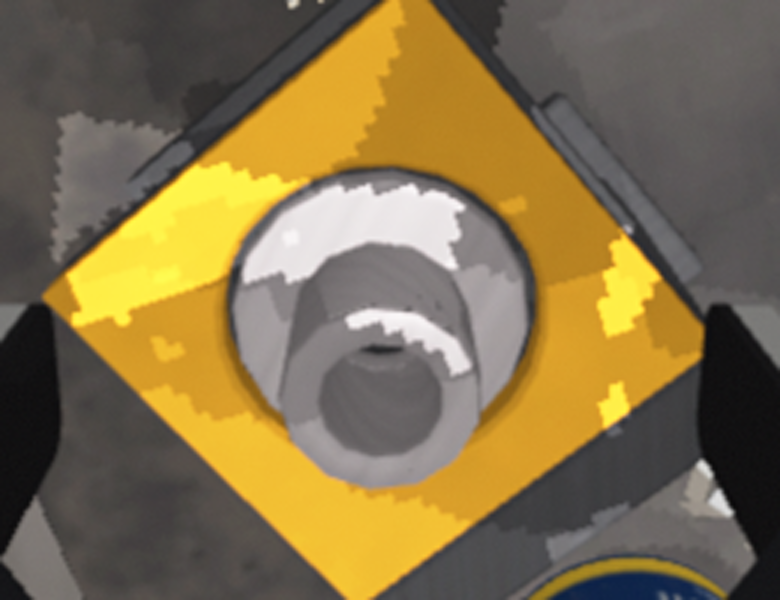

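Seated: the flange is flush and centred in the rim. Now I'll retreat upward and go to the rod.

Call:
step_arm(steps="1 0 0 15 0 0 0; 1 0 0 35 0 0 0; 1 0 0 35 0 0 0; 1 -10 15 30 0 0 0; 1 -18 27 20 0 0 0; 1 -20 30 5 0 0 0; 1 -20 30 0 0 0 0; 1 -20 30 0 0 0 0")

```text
time: 13.93
position: [0.5566, -0.1084, 0.2181]
tcp_rot: [0.501, 3.091, -0.005]
ft_force: [0.2, -0.2, 0.4]
finger_gap: 0.0859
```

Call:
step_arm(steps="1 -20 30 0 0 0 0; 1 -20 30 0 0 0 0; 1 -20 33 0 0 0 0; 1 -20 33 0 0 0 0; 1 -15 30 0 0 0 0; 1 -8 20 0 0 0 0; 1 0 0 0 0 0 0; 1 0 0 0 0 0 0")

```text
time: 14.6
position: [0.446, 0.0795, 0.2315]
tcp_rot: [0.49, 3.073, 0.001]
ft_force: [-0.4, 0.3, -0.1]
finger_gap: 0.0856
```

```bash
python3 - <<'E'
from h import *
wl([('stand_top',.05),('rod_grip',.145)],'w16.png')
corr([.43,.089,.2])
E
```

```text
pos [0.4463 0.0793 0.2316] rot [4.910e-01 3.073e+00 1.000e-03] cam [0.3778 0.099  0.4019]
stand_top [315.9 150.4] 0.61 [0.4341 0.0821 0.05  ]
rod_grip [313.6 173.1] 0.79 [0.4344 0.0798 0.145 ]
t 14.75 pos [0.4469 0.078  0.2309] gap 0.0857 F [ 0.  -0.6  0.6] M [0.02 0.01 0.01] jawdir [0.314 0.949 0.005] tiltfix [0.004 0.028 0.   ] q6 -1.27
delta mm [-16.9  11.  -30.9]
```

View pics/w16.png

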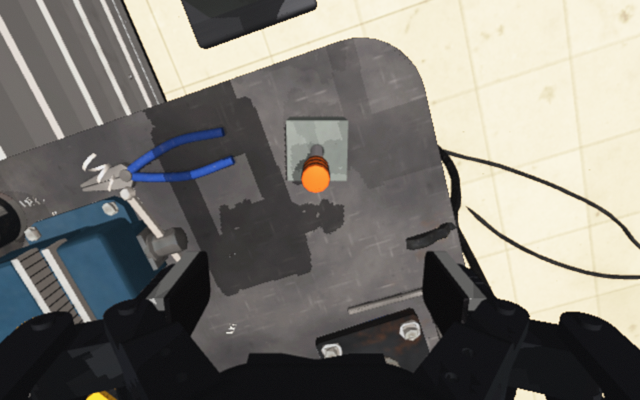

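Call:
step_arm(steps="1 -6 2 -20 0 0.028 0; 1 -5 2 -20 0 0 0; 1 -2 0 -15 0 0 0; 1 0 0 0 0 0 0; 1 0 0 0 0 0 0")

```text
time: 15.17
position: [0.4351, 0.0773, 0.1716]
tcp_rot: [-0.513, -3.096, 0.01]
ft_force: [-0.5, 0.4, 1.0]
finger_gap: 0.0852
```

```bash
python3 - <<'E'
from h import *
corr()
im,K,T=wl([('stand_top',.05),('rod_grip',.145)],'w17.png')
corr([.434,.081,.1])
hsv=cv2.cvtColor(im,cv2.COLOR_RGB2HSV)
m=((hsv[...,0]<20)&(hsv[...,1]>170)&(hsv[...,2]>200)).astype(np.uint8)
for e in ell(m,200): print(np.round(e[0],1),np.round(e[1],1),atz(K,T,e[0],.165).round(4))
cv2.imwrite('pics/c17.png',cv2.resize(im[100:280,220:420,::-1],None,fx=3.5,fy=3.3,interpolation=cv2.INTER_CUBIC))
E
```

```text
t 15.17 pos [0.4351 0.0773 0.1716] gap 0.0852 F [-0.5  0.4  1. ] M [-0.02  0.02 -0.04] jawdir [ 0.323  0.947 -0.007] tiltfix [ 0.006 -0.004  0.   ] q6 -1.26
pos [0.4348 0.0773 0.1714] rot [-0.513 -3.095  0.01 ] cam [0.3729 0.0979 0.3441]
stand_top [325.1 180. ] 0.87 [0.4359 0.0822 0.05  ]
rod_grip [326.2 213.1] 0.82 [0.4345 0.0816 0.145 ]
t 15.32 pos [0.4361 0.0777 0.1731] gap 0.0853 F [0.9 0.1 0.2] M [ 0.03  0.01 -0.09] jawdir [ 0.322  0.947 -0.006] tiltfix [ 0.006 -0.001  0.   ] q6 -1.26
delta mm [ -2.1   3.3 -73.1]
[326.  223.6] [32.9 34.2] [0.4339 0.0813 0.165 ]
```

View pics/c17.png

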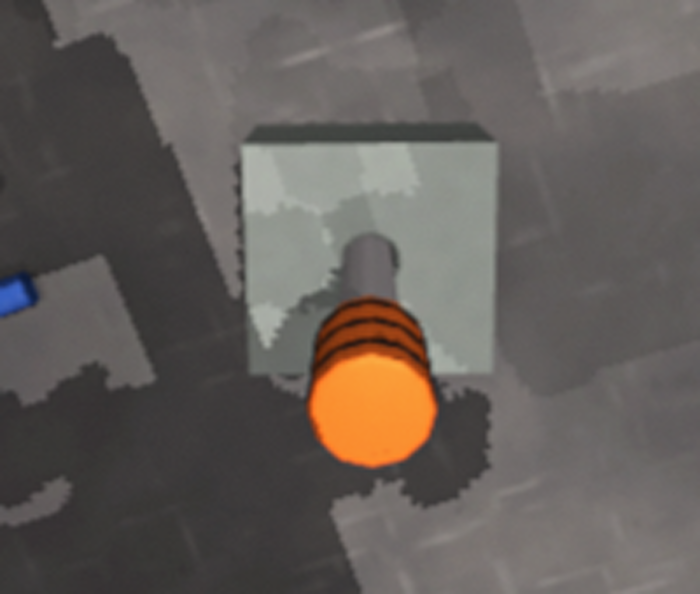

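Call:
step_arm(steps="1 -2 4 -5 0.006 0 0; 1 0 0 -20 0 0 0; 1 0 0 -18 0 0 0; 1 0 0 -5 0 0 0; 1 0 0 0 0 0 0")

```text
time: 15.73
position: [0.439, 0.0823, 0.1282]
tcp_rot: [0.513, 3.089, 0.006]
ft_force: [-0.5, -0.2, -0.3]
finger_gap: 0.0854
```

```bash
python3 - <<'E'
from h import *
corr([.4342,.0815,.102])
E
```

```text
t 15.73 pos [0.439  0.0823 0.1282] gap 0.0854 F [-0.5 -0.2 -0.3] M [-0.09  0.05 -0.  ] jawdir [0.323 0.946 0.005] tiltfix [-0.002  0.011  0.   ] q6 -1.25
delta mm [ -4.8  -0.8 -26.2]
```

Call:
step_arm(steps="1 -4 -1 -10 0 0.01 0; 1 -2 0 -10 0 0 0; 1 0 0 -5 0 0 0; 1 0 0 0 0 0 0; 1 0 0 0 0 0 0")

```text
time: 16.15
position: [0.4343, 0.0815, 0.1034]
tcp_rot: [0.513, 3.096, 0.005]
ft_force: [-0.4, -0.5, 0.0]
finger_gap: 0.0855
```

```bash
python3 - <<'E'
from h import *
corr([.4342,.0815,.102])
grab('wrist','w18.png')
corr([.4342,.0815,.102])
E
```

```text
t 16.15 pos [0.4343 0.0815 0.1034] gap 0.0855 F [-0.4 -0.5  0. ] M [-0.01 -0.02 -0.01] jawdir [0.323 0.946 0.003] tiltfix [-0.002  0.004  0.   ] q6 -1.26
delta mm [-0.1  0.  -1.4]
t 16.2 pos [0.4343 0.0815 0.1034] gap 0.0853 F [0.7 0.1 0.1] M [-0.02  0.05 -0.04] jawdir [0.323 0.946 0.003] tiltfix [-0.002  0.004  0.   ] q6 -1.26
delta mm [-0.1  0.  -1.4]
```

View pics/w18.png

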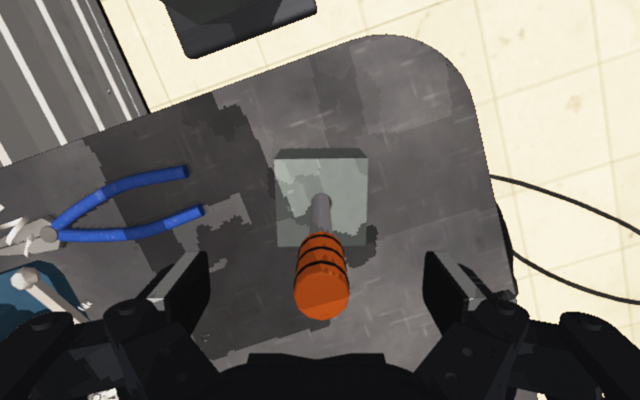

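The rod's handle is midway between the fingers, its top at (321,290). I'll grip it.

Call:
step_arm(steps="-1 0 0 -1 0 0.003 0; -1 0 0 0 0 0 0; -1 0 0 0 0 0 0; -1 0 0 0 0 0 0; -1 0 0 0 0 0 0; -1 0 0 0 0 0 0; -1 0 0 0 0 0 0; -1 0 0 0 0 0 0", newtons=60)

```text
time: 16.87
position: [0.4363, 0.0823, 0.1042]
tcp_rot: [0.514, 3.095, 0.008]
ft_force: [0.4, 0.6, -0.6]
finger_gap: 0.0184
```

```bash
python3 - <<'E'
from h import *
corr([.4342,.0815,.102])
im,K,T=grab('wrist','w19.png')
E
```

```text
t 16.87 pos [0.4363 0.0823 0.1042] gap 0.0184 F [ 0.4  0.6 -0.6] M [0.07 0.01 0.02] jawdir [0.323 0.946 0.006] tiltfix [-0.004  0.005  0.   ] q6 -1.26
delta mm [-2.1 -0.8 -2.2]
```

View pics/w19.png

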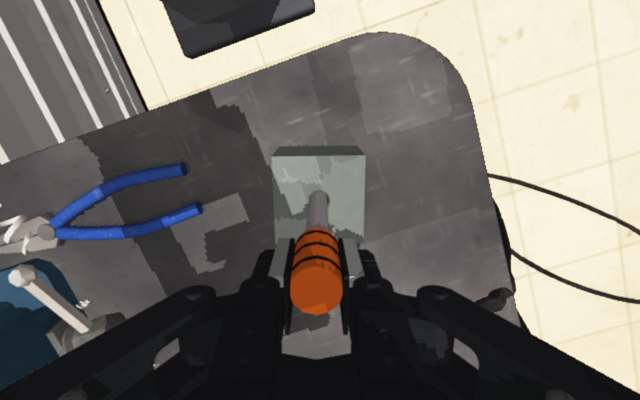

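Call:
step_arm(steps="-1 0 0 8 0 0.004 0; -1 0 0 15 0 0 0; -1 0 0 25 0 0 0; -1 0 0 30 0 0 0; -1 0 0 30 0 0 0; -1 0 0 30 0 0 0; -1 0 0 25 0 0 0; -1 0 0 5 0 0 0")

```text
time: 17.58
position: [0.4315, 0.0811, 0.2775]
tcp_rot: [-0.515, -3.092, -0.001]
ft_force: [0.7, 0.5, -0.4]
finger_gap: 0.0183
```

```bash
python3 - <<'E'
from h import *
corr([.645,-.238,.27])
im,K,T=grab('wrist','w20.png')
E
```

```text
t 17.58 pos [0.4315 0.0811 0.2775] gap 0.0183 F [ 0.7  0.5 -0.4] M [-0.01 -0.14  0.  ] jawdir [ 0.324  0.946 -0.001] tiltfix [-0.002 -0.007 -0.   ] q6 -1.25
delta mm [ 213.5 -319.1   -7.5]
```

View pics/w20.png

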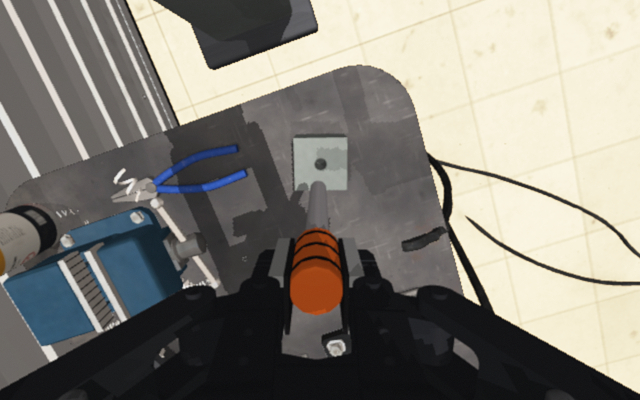

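The rod is out of the stand and hangs straight, its point at (318,183). I'll transfer it over the jig.

Call:
step_arm(steps="-1 8 -12 0 0 -0.007 0; -1 16 -25 0 0 0 0; -1 20 -30 0 0 0 0; -1 20 -30 0 0 0 0; -1 20 -30 0 0 0 0; -1 20 -30 0 0 0 0; -1 20 -30 0 0 0 0; -1 20 -30 0 0 0 0")

```text
time: 18.3
position: [0.568, -0.1375, 0.2612]
tcp_rot: [-0.493, -3.076, -0.01]
ft_force: [0.1, -0.2, -1.3]
finger_gap: 0.0179
```

Call:
step_arm(steps="-1 20 -30 0 0 0 0; -1 20 -30 0 0 0 0; -1 16 -24 0 0 0 0; -1 8 -12 0 0 0 0; -1 4 -5 0 0 0 0; -1 0 0 0 0 0 0; -1 0 0 0 0 0 0")

```text
time: 18.88
position: [0.6313, -0.2488, 0.2366]
tcp_rot: [-0.502, -3.04, -0.021]
ft_force: [0.4, 0.6, -1.9]
finger_gap: 0.0189
```

```bash
python3 - <<'E'
from h import *
corr([.645,-.238,.25])
im,K,T=grab('wrist','w21.png'); plate(im,K,T)
corr([.645,-.238,.25])
E
```

```text
t 18.88 pos [ 0.6313 -0.2488  0.2366] gap 0.0189 F [ 0.4  0.6 -1.9] M [-0.04 -0.04 -0.01] jawdir [0.321 0.947 0.003] tiltfix [-0.023 -0.057 -0.   ] q6 -1.74
delta mm [13.7 10.8 13.4]
plate [ 0.6455 -0.2399  0.3945] inl 198 352 rim [ 0.6452 -0.2399] 132
t 18.93 pos [ 0.631  -0.2484  0.2363] gap 0.0186 F [-0.3  0.4 -2.1] M [-0.03 -0.   -0.01] jawdir [0.321 0.947 0.003] tiltfix [-0.023 -0.058 -0.   ] q6 -1.74
delta mm [14.  10.4 13.7]
```

View pics/w21.png

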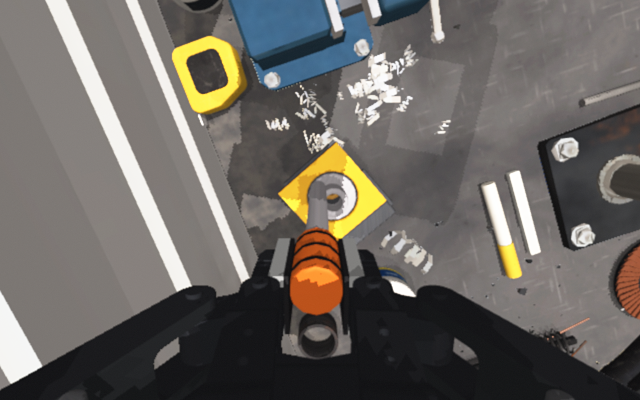

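Call:
step_arm(steps="-1 4 3 10 -0.023 -0.057 0; -1 5 4 4 0 0 0; -1 3 3 0 0 0 0; -1 0 0 0 0 0 0; -1 0 0 0 0 0 0")

```text
time: 19.35
position: [0.6408, -0.2312, 0.2487]
tcp_rot: [-0.502, -3.095, -0.005]
ft_force: [-0.0, 0.3, -2.0]
finger_gap: 0.0187
```

```bash
python3 - <<'E'
from h import *
corr([.645,-.238,.25])
im,K,T=grab('wrist','w22.png'); plate(im,K,T)
corr([.645,-.238,.25])
cv2.imwrite('pics/c22.png',cv2.resize(im[130:330,230:410,::-1],None,fx=3.5,fy=3,interpolation=cv2.INTER_CUBIC))
E
```

```text
t 19.35 pos [ 0.6408 -0.2312  0.2487] gap 0.0187 F [-0.   0.3 -2. ] M [-0.01  0.05  0.02] jawdir [0.316 0.949 0.002] tiltfix [-0.004 -0.006 -0.   ] q6 -1.72
delta mm [ 4.2 -6.8  1.3]
plate [ 0.6455 -0.2397  1.9654] inl 205 358 rim [ 0.6452 -0.2396] 128
t 19.4 pos [ 0.641  -0.2312  0.2488] gap 0.0185 F [ 0.9 -0.1 -2.1] M [ 0.02  0.01 -0.  ] jawdir [0.316 0.949 0.002] tiltfix [-0.004 -0.006 -0.   ] q6 -1.72
delta mm [ 4.  -6.8  1.2]
```

View pics/c22.png

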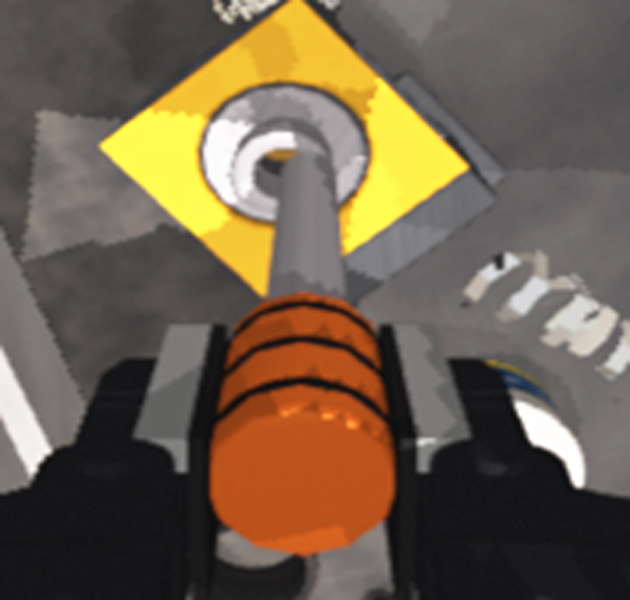

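```bash
python3 - <<'E'
from h import *
p=robot.sense()['position'];im,K,T=grab('wrist')
print(p, 'top->',atz(K,T,(316.3,288.3),p[2]+.061).round(4))
for o in [(0,0),(-.002,-.001),(0,-.0015)]:
    for dz in (.061,.041,.021,-.05,-.089,-.099): print(o,dz,proj(K,T,p+[o[0],o[1],dz]).round(1), end=' ')
    print()
# orange top disc
hsv=cv2.cvtColor(im,cv2.COLOR_RGB2HSV)
m=((hsv[...,0]<20)&(hsv[...,1]>150)&(hsv[...,2]>80)).astype(np.uint8)
ys,xs=np.nonzero(m[215:320,280:360]); 
for r in range(215,315,6):
    q=np.nonzero(m[r,270:370])[0]
    if len(q): print(r,q.min()+270,q.max()+270,(q.min()+q.max())/2+270)
g=cv2.cvtColor(im,cv2.COLOR_RGB2GRAY)
cv2.imwrite('pics/c23.png',cv2.resize(im[145:235,280:360,::-1],None,fx=6.5,fy=6.5,interpolation=cv2.INTER_CUBIC))
E
```

```text
[ 0.64095198 -0.23116631  0.24880634] top-> [ 0.6382 -0.2323  0.3098]
(0, 0) 0.061 [321.7 294. ] (0, 0) 0.041 [320.9 268.3] (0, 0) 0.021 [320.2 248.7] (0, 0) -0.05 [318.8 205.4] (0, 0) -0.089 [318.3 191. ] (0, 0) -0.099 [318.2 187.9] 
(-0.002, -0.001) 0.061 [317.2 290. ] (-0.002, -0.001) 0.041 [317.  264.7] (-0.002, -0.001) 0.021 [316.8 245.4] (-0.002, -0.001) -0.05 [316.4 203. ] (-0.002, -0.001) -0.089 [316.3 188.9] (-0.002, -0.001) -0.099 [316.2 185.9] 
(0, -0.0015) 0.061 [317.6 295.3] (0, -0.0015) 0.041 [317.3 269.4] (0, -0.0015) 0.021 [317.1 249.6] (0, -0.0015) -0.05 [316.6 206.1] (0, -0.0015) -0.089 [316.5 191.6] (0, -0.0015) -0.099 [316.4 188.5] 
215 292 292 292.0
221 298 306 302.0
227 303 303 303.0
233 302 331 316.5
239 300 333 316.5
245 296 337 316.5
251 295 338 316.5
257 294 338 316.0
263 293 339 316.0
269 294 338 316.0
275 291 341 316.0
281 290 342 316.0
287 290 342 316.0
293 290 342 316.0
299 291 341 316.0
305 295 336 315.5
311 303 329 316.0
```

View pics/c23.png

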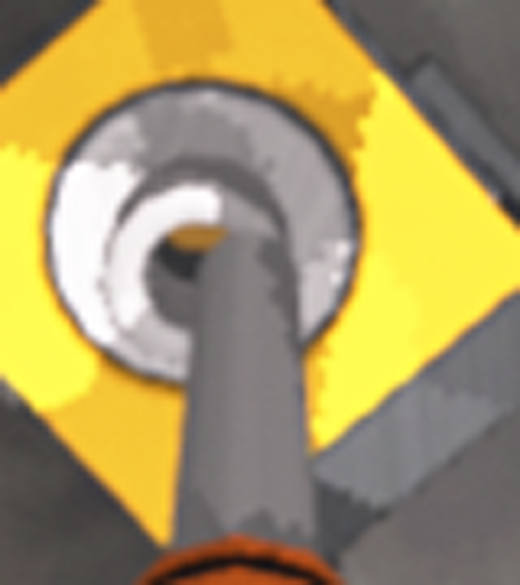

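Call:
step_arm(steps="-1 3 -5 0 -0.007 0 0; -1 3 -4 -4 0 0 0; -1 0 0 -8 0 0 0; -1 0 0 -4 0 0 0; -1 0 0 0 0 0 0; -1 0 0 0 0 0 0")

```text
time: 19.95
position: [0.6473, -0.2428, 0.2295]
tcp_rot: [-0.504, -3.094, 0.007]
ft_force: [1.0, 0.3, -1.5]
finger_gap: 0.0185
```

```bash
cat >> h.py <<'E'
def shot(fn):
    corr([.6469,-.2402,.226])
    im,K,T=grab('wrist',fn); plate(im,K,T)
    corr()
    cv2.imwrite('pics/c_'+fn,cv2.resize(im[140:240,270:370,::-1],None,fx=6,fy=6,interpolation=cv2.INTER_CUBIC))
    for z in (.118,.094): 
        P=np.array([proj(K,T,[.6454+.0075*np.cos(a),-.2397+.0075*np.sin(a),z]) for a in np.arange(0,6.28,.2)])
        print(z,'centre',proj(K,T,[.6454,-.2397,z]).round(1),P.min(0).round(1),P.max(0).round(1),'crop',((proj(K,T,[.6454,-.2397,z])-[270,140])*6).round())
    return im,K,T
E
python3 -c "
from h import *
shot('w24.png')"
```

```text
t 19.95 pos [ 0.6473 -0.2428  0.2295] gap 0.0185 F [ 1.   0.3 -1.5] M [ 0.04 -0.01  0.02] jawdir [ 0.317  0.948 -0.006] tiltfix [ 0.004 -0.008  0.   ] q6 -1.73
delta mm [-0.4  2.6 -3.5]
plate [ 0.6456 -0.2398  0.3935] inl 219 384 rim [ 0.6451 -0.2397] 140
t 20.0 pos [ 0.6472 -0.2427  0.2293] gap 0.0183 F [-0.5 -0.3 -2.2] M [ 0.02 -0.    0.04] jawdir [ 0.317  0.948 -0.006] tiltfix [ 0.003 -0.008  0.   ] q6 -1.73
0.118 centre [322.1 180.9] [312.9 171.9] [331.3 189.9] crop [312. 246.]
0.094 centre [321.8 175.1] [313.3 166.7] [330.3 183.4] crop [311. 211.]
```

View pics/c_w24.png

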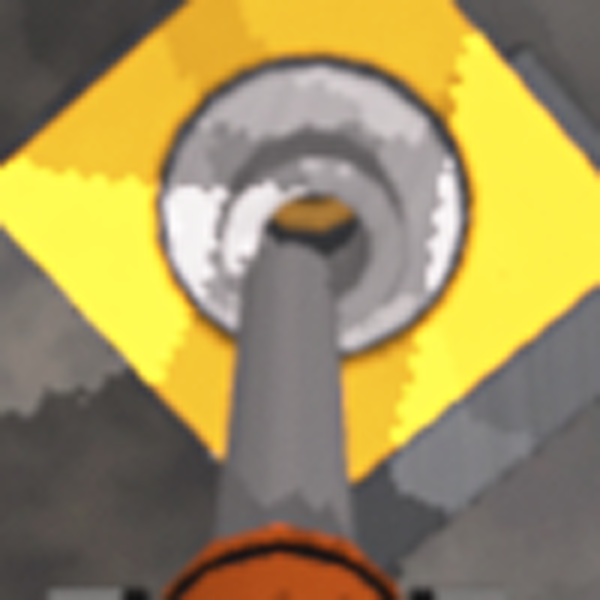

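Call:
step_arm(steps="-1 0 2.6 0 0 -0.005 0; -1 0 0 -4 0 0 0; -1 0 0 -3 0 0 0; -1 0 0 0 0 0 0")

```text
time: 20.33
position: [0.6471, -0.2398, 0.222]
tcp_rot: [-0.505, -3.099, 0.006]
ft_force: [-0.1, -0.7, -1.9]
finger_gap: 0.0185
```

```bash
python3 -c "
from h import *
shot('w25.png')"
```

```text
t 20.33 pos [ 0.6471 -0.2398  0.222 ] gap 0.0185 F [-0.1 -0.7 -1.9] M [-0.01 -0.   -0.07] jawdir [ 0.318  0.948 -0.004] tiltfix [ 0.003 -0.002  0.   ] q6 -1.73
delta mm [-0.2 -0.4  4. ]
plate [ 0.6455 -0.2398  0.3934] inl 226 394 rim [ 0.6451 -0.2396] 143
t 20.38 pos [ 0.6472 -0.2399  0.2222] gap 0.0184 F [ 1.   0.5 -2. ] M [ 0.07 -0.   -0.04] jawdir [ 0.318  0.948 -0.004] tiltfix [ 0.004 -0.002  0.   ] q6 -1.73
0.118 centre [318.5 183.7] [309.1 174.4] [327.9 192.8] crop [291. 262.]
0.094 centre [318.4 177.4] [309.7 168.8] [327.2 185.9] crop [291. 224.]
```

View pics/c_w25.png

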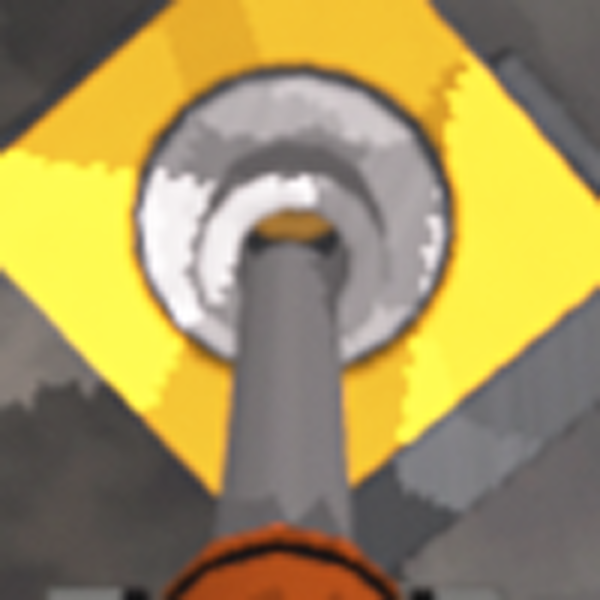

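The point is lined up over the bore, with the shaft end at crop column 288 and the bore at 291. I'll thread it slowly, watching the force.

Call:
step_arm(steps="-1 -0.2 0 -3 0.003 0 0; -1 -0.2 0 -3 0 0 0; -1 -0.3 0 -3 0 0.001 0; -1 -0.3 0 -3 0 0.001 0; -1 -0.3 0 -3 0 0.001 0")

```text
time: 20.8
position: [0.6465, -0.2402, 0.2074]
tcp_rot: [-0.505, -3.098, 0.003]
ft_force: [-0.7, 0.6, -2.3]
finger_gap: 0.0185
```

```bash
python3 -c "
from h import *
shot('w26.png')"
```

```text
t 20.8 pos [ 0.6465 -0.2402  0.2074] gap 0.0185 F [-0.7  0.6 -2.3] M [-0.05 -0.05  0.  ] jawdir [ 0.317  0.948 -0.002] tiltfix [ 0.002 -0.003  0.   ] q6 -1.73
delta mm [ 0.4 -0.  18.6]
plate [ 0.6455 -0.2398  0.3954] inl 233 410 rim [ 0.6451 -0.2397] 150
t 20.85 pos [ 0.646  -0.24    0.2064] gap 0.0185 F [-0.4 -0.1 -2.3] M [ 0.06 -0.07 -0.01] jawdir [ 0.317  0.948 -0.002] tiltfix [ 0.001 -0.004  0.   ] q6 -1.73
0.118 centre [319.1 188.8] [309.1 179.1] [329.  198.4] crop [294. 293.]
0.094 centre [318.9 181.8] [309.8 172.8] [328.  190.7] crop [293. 251.]
```

View pics/c_w26.png

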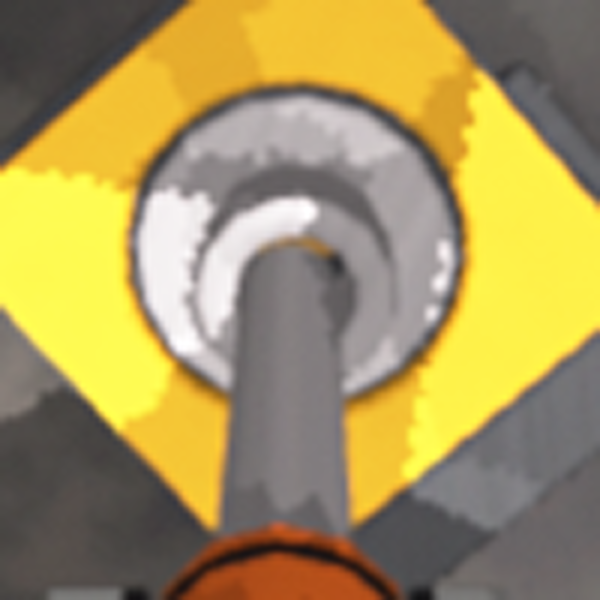

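Call:
step_arm(steps="-1 1 0.8 -1 0 -0.004 0; -1 0 0 -4 0 0 0; -1 -0.3 0 -4 0 0 0; -1 -0.3 0 -4 0 0 0; -1 0 0 -2 0 0 0")

```text
time: 21.27
position: [0.6466, -0.2391, 0.19]
tcp_rot: [0.505, 3.1, -0.001]
ft_force: [-0.6, 0.6, -1.8]
finger_gap: 0.0183
```

```bash
python3 -c "
from h import *
shot('w27.png')"
```

```text
t 21.27 pos [ 0.6466 -0.2391  0.19  ] gap 0.0183 F [-0.6  0.6 -1.8] M [-0.03 -0.02 -0.  ] jawdir [ 0.317  0.948 -0.001] tiltfix [0.001 0.    0.   ] q6 -1.73
delta mm [ 0.3 -1.1 36. ]
plate [ 0.6455 -0.2398  0.3948] inl 242 424 rim [ 0.6451 -0.2396] 157
t 21.32 pos [ 0.6463 -0.239   0.1895] gap 0.0188 F [-0.3 -0.  -2.4] M [-0.02 -0.05  0.04] jawdir [ 0.317  0.948 -0.001] tiltfix [ 0.001 -0.     0.   ] q6 -1.73
0.118 centre [317.5 194.8] [306.9 184.5] [328.1 204.9] crop [285. 329.]
0.094 centre [317.4 186.8] [307.7 177.3] [327.1 196.1] crop [285. 281.]
```

View pics/c_w27.png

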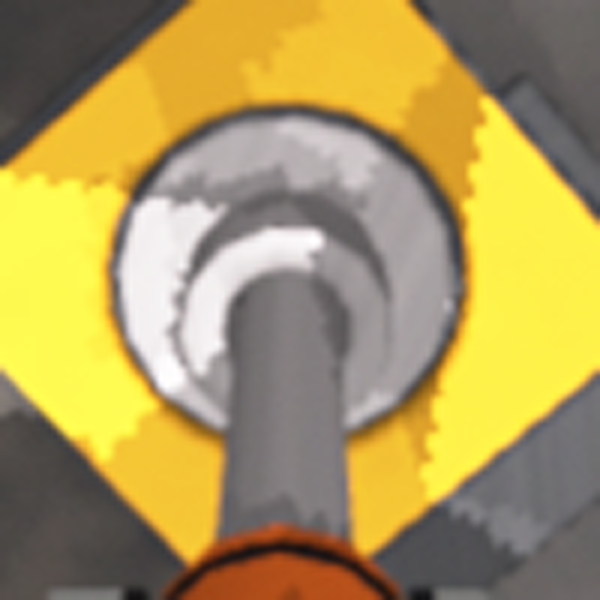

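Call:
step_arm(steps="-1 1 -0.2 -4 0 0 0; -1 0 0 -5 0 0 0; -1 0 0 -5 0 0 0; -1 0 0 -5 0 0 0; -1 -0.3 0 -4 0 0 0; -1 0 0 0 0 0 0")

```text
time: 21.82
position: [0.647, -0.2391, 0.1637]
tcp_rot: [-0.505, -3.1, 0.001]
ft_force: [0.0, -0.4, -1.8]
finger_gap: 0.0183
```

```bash
python3 -c "
from h import *
shot('w28.png')"
```

```text
t 21.82 pos [ 0.647  -0.2391  0.1637] gap 0.0183 F [ 0.  -0.4 -1.8] M [-0.01  0.03 -0.03] jawdir [ 0.317  0.948 -0.001] tiltfix [ 0.    -0.001  0.   ] q6 -1.73
delta mm [-0.1 -1.1 62.3]
plate [ 0.6455 -0.2397  1.9655] inl 264 454 rim [ 0.6452 -0.2396] 172
t 21.87 pos [ 0.6471 -0.2392  0.164 ] gap 0.018 F [-0.   0.6 -2.2] M [0.02 0.02 0.02] jawdir [ 0.317  0.948 -0.001] tiltfix [ 0.001 -0.     0.   ] q6 -1.73
0.118 centre [317.5 204.8] [305.7 193.4] [329.2 215.9] crop [285. 389.]
0.094 centre [317.4 195.1] [306.7 184.7] [328.  205.3] crop [284. 330.]
```

View pics/c_w28.png

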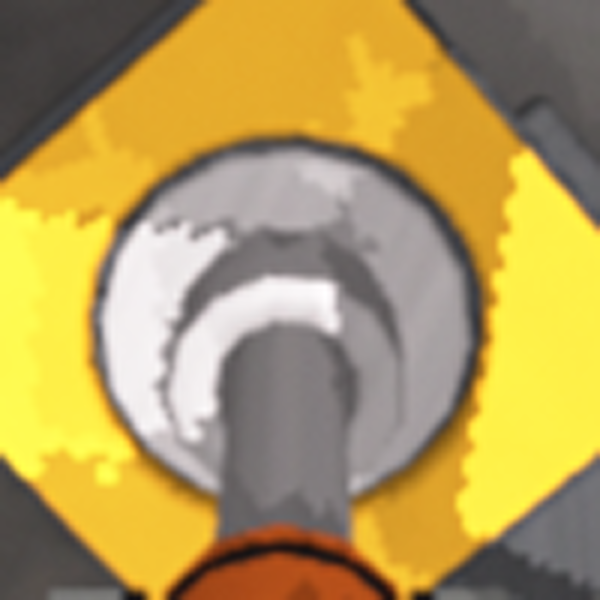

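Call:
step_arm(steps="-1 0 0 -4 0 0 0; -1 -0.2 0 -4 0 0 0; -1 -0.2 0 -4 0 0 0; -1 -0.2 0 -4 0 0 0; -1 0 0 -3 0 0 0; -1 0 0 0 0 0 0")

```text
time: 22.37
position: [0.647, -0.2395, 0.144]
tcp_rot: [0.505, 3.099, -0.002]
ft_force: [0.3, 0.5, -2.3]
finger_gap: 0.0183
```

```bash
python3 -c "
from h import *
shot('w29.png')"
```

```text
t 22.37 pos [ 0.647  -0.2395  0.144 ] gap 0.0183 F [ 0.3  0.5 -2.3] M [ 0.06  0.03 -0.02] jawdir [ 0.317  0.948 -0.001] tiltfix [0.001 0.001 0.   ] q6 -1.73
delta mm [-0.1 -0.7 82. ]
plate [ 0.6454 -0.2397  0.3949] inl 251 471 rim [ 0.6452 -0.2396] 178
t 22.42 pos [ 0.647  -0.2395  0.1442] gap 0.018 F [-0.4  0.5 -1.7] M [-0.02  0.03  0.02] jawdir [ 0.318  0.948 -0.001] tiltfix [0.001 0.001 0.   ] q6 -1.73
0.118 centre [318.1 214.2] [305.3 201.9] [330.9 226.3] crop [289. 445.]
0.094 centre [318.  202.7] [306.4 191.5] [329.5 213.7] crop [288. 376.]
```

The point is now at about z = 45 mm, past the guide's mouth, with no contact. I'll go on to about 15 mm above the table.

Call:
step_arm(steps="-1 -0.2 0 -4 0 0 0; -1 -0.2 0 -5 0 0 0; -1 -0.2 0 -5 0 0 0; -1 -0.2 0 -5 0 0 0; -1 0 0 -3 0 0 0; -1 0 0 0 0 0 0")

```text
time: 22.92
position: [0.6465, -0.2397, 0.1204]
tcp_rot: [0.505, 3.098, -0.002]
ft_force: [-1.3, -1.1, -2.0]
finger_gap: 0.0184
```

```bash
python3 -c "
from h import *
corr([.6469,-.2395,.114])"
```

```text
t 22.92 pos [ 0.6465 -0.2397  0.1204] gap 0.0184 F [-1.3 -1.1 -2. ] M [ 0.02 -0.04  0.04] jawdir [ 0.317  0.948 -0.001] tiltfix [0.002 0.002 0.   ] q6 -1.73
delta mm [ 0.4  0.2 -6.4]
```

Call:
step_arm(steps="-1 0.3 0 -3 0.001 0.002 0; -1 0 0 -3 0 0 0; -1 0 0 0 0 0 0; -1 0 0 0 0 0 0; -1 0 0 0 0 0 0")

```text
time: 23.33
position: [0.6467, -0.2396, 0.1133]
tcp_rot: [-0.505, -3.1, 0.001]
ft_force: [0.1, 0.8, -1.5]
finger_gap: 0.0182
```

```bash
python3 -c "
from h import *
corr([.6469,-.2395,.114])
im,K,T=grab('wrist','w30.png'); plate(im,K,T)
p=robot.sense()['position']
for dz in (.061,):print(proj(K,T,[.6454,-.2397,p[2]+dz]))
hsv=cv2.cvtColor(im,cv2.COLOR_RGB2HSV)
m=((hsv[...,0]<14)&(hsv[...,1]>150)&(hsv[...,2]>80))[220:330,280:360]
ys,xs=np.nonzero(m);print('orange cols',xs.min()+280,xs.max()+280,'rows',ys.min()+220,ys.max()+220)
corr()
for c in('scene','top'): 
  i,k,t=grab(c,c+'9.png')
  u=proj(k,t,[.6454,-.2397,.1]).astype(int)
  cv2.imwrite('pics/c_'+c+'9.png',cv2.resize(i[max(0,u[1]-60):u[1]+60,u[0]-60:u[0]+60,::-1],None,fx=5,fy=5))
corr()
"
```

```text
t 23.33 pos [ 0.6467 -0.2396  0.1133] gap 0.0182 F [ 0.1  0.8 -1.5] M [-0.01  0.01  0.01] jawdir [ 0.317  0.948 -0.001] tiltfix [ 0.001 -0.001  0.   ] q6 -1.73
delta mm [0.2 0.1 0.7]
plate [ 0.6454 -0.2397  0.3943] inl 272 470 rim [ 0.6453 -0.2396] 173
[319.80320755 292.17102368]
orange cols 290 342 rows 228 314
t 23.38 pos [ 0.6468 -0.2397  0.1134] gap 0.0183 F [-0.7  0.6 -1.5] M [-0.03 -0.02  0.02] jawdir [ 0.318  0.948 -0.001] tiltfix [ 0.001 -0.     0.   ] q6 -1.73
t 23.48 pos [ 0.6469 -0.2397  0.1136] gap 0.0186 F [-0.5 -0.4 -1.6] M [-0.03  0.05 -0.01] jawdir [ 0.317  0.948 -0.001] tiltfix [ 0.001 -0.     0.   ] q6 -1.73
```

View pics/w30.png

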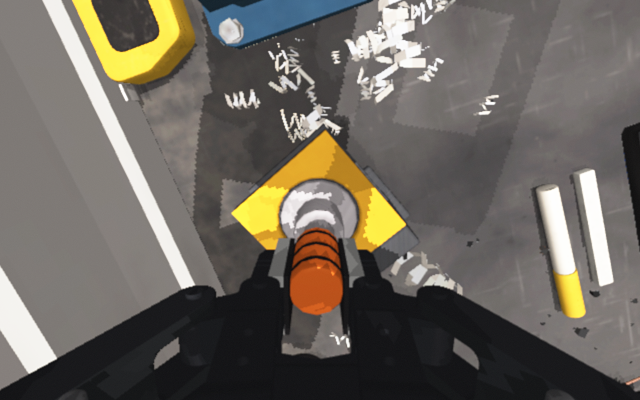

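View pics/scene9.png

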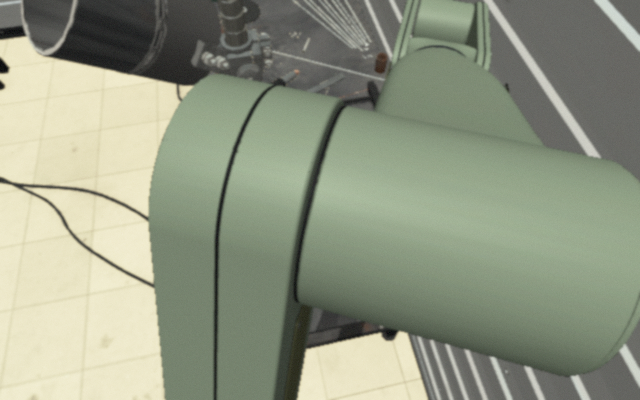

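The rod is through: the bush flange is still flush, the handle is on the axis with no side force, and the point is about 14 mm above the table. I'll hand in.

```bash
python3 -c "
from h import *
corr(); print(robot.sense()['joint_vel'].round(4)); print(robot.finish_job())"
```

```text
t 23.48 pos [ 0.6469 -0.2397  0.1136] gap 0.0186 F [-0.5 -0.4 -1.6] M [-0.03  0.05 -0.01] jawdir [ 0.317  0.948 -0.001] tiltfix [ 0.001 -0.     0.   ] q6 -1.73
[-0.0026 -0.0005  0.0004 -0.0014  0.0017 -0.0017]
the job is handed in; nothing more can be done
None
```

I seated the bush flange down in the jig pocket and let go of it. I then threaded the rod down through the bush and guide and handed in at 23.5 s, still holding it upright. No verdict was reported.

- **Bush:** it touched the pocket floor within 0.2 mm of the height I had worked out. After I let go, the picture showed the flange flush and centred in the rim. It still looked seated with the rod through it.
- **Rod:** the grip opening held at 18–19 mm, the arm was at rest and the tool tilt was about 0.001 rad. I worked out the point as about 14–15 mm above the table from how far the tool had moved. The point and guide were hidden from every camera, so I did not see it below the lower arm. I felt no contact on the way down through the guide.
- **Fingertips about 29 mm above the reported TCP:** my first attempt to grip the bush closed on nothing, over its top. I measured the offset with a light touch on the barrel top (about 24 N), which did not visibly shift the bush, and used it from then on.
- **Jig position:** the detector's fix from the scene and top cameras was 6–8 mm off in y from my own fits in the wrist and top pictures. I used the fits.
- **Bystanders:** I steered clear of the pliers, soapstone and marker and felt no unexpected contact. The last picture shows the soapstone and marker lying as before. The pliers were out of that view, but lay undisturbed in the last picture that showed them, just after I took up the rod.

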